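# Clear the slugs off the sensor: tip the dust flap and lock it

## Task

Put the two stray lead slugs from the counter flat on the near half of the rimmed dust flap, beside the two already lying there, with the flap still shut. Then, reaching in under the sloping bar guard, push down the lip on the flap's far end until the flap is fully tipped and all four slugs have slid to its far end, and after that throw the lever forward into the notch between the two tall horns and let go. Leave the other things on the counter where they are.

Things in the scene. Friction and masses are not known exactly. Their poses are not given: they have to be found in the camera images.
- stand: fixed balancing stand; origin on the counter under the middle of the flap, x away from the robot (to the flap's far end), y to the left, z up. Grey base plate 12 mm thick, x -160 to 160, y -200 to 140 mm. The flap's pivot line runs along y at x 0, z 65 mm.
- guard (a point): middle of the lowest bar of the fixed sloping guard over the flap's far end: 10 mm bars along y at stand (x, z) (135, 190), (110, 233), (85, 276) mm, between 12 mm posts at x 135, y -128 and 128. A tool straight down cannot reach the lip; one tilted 30 to 45 degrees, hand towards the robot, fingers pointing away and down, passes below the bars
- flap (a joint): tilt of the dust flap, rad, about its pivot line: 0 = shut (level), grows as the far end goes down, stop at 0.40 = fully tipped. Light hinge, no spring: slugs in the near half keep it shut, slugs slid to the far end keep it tipped. Pushing the lip takes 3 to 8 N. Smooth sheet: slugs start to slide at 0.16 to 0.25 rad.
- flap_floor (a point): point at the middle of the flap's inner floor, turning with the flap: x along the flap to its far end, y left, z out of the floor. It lies 5 mm above the pivot line, so 70 mm above the counter when shut. The flap is a plain steel tray, inside 220 mm (x) by 200 mm (y), walls 28 mm high and 4 mm thick all round.
- flap_lip (a point): flat steel lip on the outside of the flap's far wall, level with the wall's top: 32 mm (x) by 120 mm (y), 4 mm thick; point at the middle of its top face, 128 mm beyond the pivot line along the flap and 28 mm above the flap's floor; axes as the flap_floor point.
- lever (a joint): angle of the lever, rad, about the stand's y axis through lever_pivot: at 0 it leans 0.5 rad from upright towards the robot, upright at 0.5, swinging away from the robot as it grows; in the notch at 0.75 (within 0.10), end stop at 1.1, past the notch. Stiff by friction (about 0.16 Nm), it stays wherever it is left.
- lever_knob (a point): centre of the lever's black ball knob, 24 mm across, 105 mm from the pivot on a 10 mm rod
- lever_pivot (a point): the lever's pivot, 30 mm above the counter, on the stand's right side, at x -30, y -175 mm of the stand; axes as the stand
- notch (a point): where the knob's centre is when the lever stands in the notch; 14 mm to the right of the rod an upright toothed steel quadrant (up to 54 mm from the pivot) shows the notch as the gap between its two tall horns (68 mm from the pivot)
- slug_a_mid (a point): square lead slug, 30 x 30 mm and 24 mm tall, about 0.24 kg; point at its centre, 12 mm above its underside, z up, x and y square to its sides; all four slugs are alike. At the start it lies on the flap's near half.
- slug_b_mid (a point): square lead slug, 30 x 30 mm and 24 mm tall, about 0.24 kg; point at its centre, 12 mm above its underside, z up, x and y square to its sides; all four slugs are alike. At the start it lies on the flap's near half.
- slug_c_mid (a point): square lead slug, 30 x 30 mm and 24 mm tall, about 0.24 kg; point at its centre, 12 mm above its underside, z up, x and y square to its sides; all four slugs are alike. At the start it lies on the counter, to the left of the stand.
- slug_d_mid (a point): square lead slug, 30 x 30 mm and 24 mm tall, about 0.24 kg; point at its centre, 12 mm above its underside, z up, x and y square to its sides; all four slugs are alike. At the start it lies on the counter, to the left of the stand.
- gland: bystander, leave alone: bronze gland follower: oval flange 34 x 74 mm, 9 mm thick, with a 32 mm barrel, 39 mm tall; origin under its centre
- jar: bystander, leave alone: amber glass grease jar, 54 mm across, 55 mm tall; origin under its centre
- feeler: bystander, leave alone: steel feeler gauge set in its folding case, 105 x 20 x 14 mm, lying along its x; origin under its centre
- calipers: bystander, leave alone: stainless calipers lying flat, 220 mm along x, jaws to +y (about 50 mm), 8 mm thick; origin under its beam's centre
- spanner: bystander, leave alone: steel spanner, 140 mm along x, lying flat; origin under its centre
There are look-alikes about, which are no part of the job. Leave any turquoise or yellow look-alike of the part that bears slug_c_mid alone. What is shaped like the part that bears slug_d_mid but blue is not meant.

How it is judged:
By the outcome, as a careful person would: the job done as asked, in the order asked, and still so for the second after the job is handed in, with the robot touching nothing.
It also fails if it takes over 67 s, if anything falls off the work surface, if the arm or the gripper's body presses on something with over 40 N, if the wrist force passes 120 N, or if a joint passes its speed limit or range.

## Robot

A 6-joint arm with a two-finger parallel gripper is mounted at the origin on the work surface. World frame = base frame: x ahead of the robot, y to its left, z up, the work surface at z = 0. Lengths are in m, angles in rad, forces in N, time in s.
With the tool pointing down it reaches from about 0.325 to 0.775 m from the base axis. Payload 9.3 kg.
Tool frame: the origin (TCP) lies midway between the tips of the shut fingers; the grasp point (between the pads) lies 19 mm behind it; y points along the fingers, x is the direction in which the jaws open and shut, and the axes are right-handed (so a half turn about y gives the same grasp; the last joint's range is limited). The gripper opens to 85 mm and grips with 20 to 120 N. Pads are 22 mm wide; open, the fingers measure 114 mm over their backs; the gripper's body (76 mm by 85 mm) begins 54 mm behind the grasp point. The pads swing forward as they close: fully open they stand 13 mm farther back than shut.
Start: joints at [-1.446, 0.259, 0.021, 1.334, 0, 1.418], TCP at [0.151, -0.529, 0.231] pointing down, gripper open.
Joint ranges: [-3.04, 3.04], [-0.91, 1.82], [-1.04, 1.36], [-1.92, 1.95], [-1.52, 1.45], [-3.14, 3.14]. Speed limits (rad/s): [2.22, 2.22, 2.79, 3.14, 3.14, 3.14].

## Interface

Orientations are given as a unit quaternion [x, y, z, w].
In Python, from rig import manip, camera, camera_model gives the robot as it stands. The module is installed in compiled form; this text tells all that it offers.
- The arm moves only by the tool move_arm, never from a script. Its argument "steps" is a list of rows, each a list of 4 numbers: the shift along the tool's x, y, z in cm, then the turn about the tool's y in rad. In form: [[tx, ty, tz, turn], ...]. A call has 1 to 12 rows; each row shifts and turns the pose as measured when the row begins, along the tool's axes as they then stand; what a row does not reach is not made up. A row lasts 1/12 s, in which the tool goes at most 41.7 mm and 7.16 degrees, less where a joint would pass 70% of its speed; a pose out of reach is approached as far as the arm can. A call is refused whole if a number of a shift passes 4.17 or a number of a turn 0.125, either way. A call with a gripper value outside its range is refused whole. "claw" is the closure, from -1 (fully open) to 1 (shut), set as the call begins (left out, the last holds). The fingers move at their own pace and stop on an object; "squeeze" is the grip in N (left out, the last holds). Time passes only in rows, so rows that do not move let the fingers close. It gives the time, the measured TCP pose, the force and the opening at its end, in the units of the state.
- manip.observe(): the state, without advancing time (a new reading comes with each control period).
- camera(name): name is "scene" or "top" or "wrist"; returns (picture, depth): 384x512x3 uint8, blue, green, red; 384x512 float32, m along the optical axis (not along the pixel's ray), 0 where there is no reading.
- camera_model(name): a dict with "camera_matrix" (3x3 intrinsics, pixels), "view" (4x4, takes a point from world to camera coordinates); the wrist camera has in their place "mount" (4x4, takes a point from camera to tool coordinates, whose origin is the TCP and whose axes are the tool frame's). Camera axes: x right, y down, z forward; pixel columns grow to the right and rows downward; lengths in m; the calibration is good to about 2 mm. A picture is of the moment at which its call begins: read the wrist's pose just before it. camera_model takes no time and is no camera call.
- manip.hand_in(): hands the job in, once; it reports no verdict.
The state is a dict: "time_s": time; "qpos": joint angles; "qd": joint speeds; "effort": joint torques, N m; "eef_pos": TCP position; "tool_rot": TCP orientation; "contact_force": force on the tool from outside, world axes, zero at the start; "wrist_torque": the same for the moment, N m; "gripper_width": finger opening in m.
Only numpy, scipy, OpenCV 4.12 (cv2) and the standard library are available. Lean on these libraries where they do the work, as an engineer would, in place of code of your own. Each camera call takes 0.05 s, during which the arm holds its last target.

## Working session

There is one attempt and no reset: what is moved stays moved. The work goes in short steps, Python scripts to look and compute and a tool call to move; the robot and the scene stay as the last step left them, time stands still between calls to the robot, and variables do not carry over. Pictures are saved under pics/ and viewed, and the job is handed in when it is done.

Besides the shell and the picture viewer there is one more tool, called after ">>>" by a JSON object that holds its "fn" and its "kwargs", one argument or row to a line. move_arm: Moves the arm, as the interface text tells. Its arguments: {"type":"object","properties":{"steps":{"type":"array","items":{"type":"array","items":{"type":"number"}}},"claw":{"type":"number"},"squeeze":{"type":"number"}},"required":["steps"]}

```bash
mkdir -p pics; python3 - <<'E'
from rig import manip,camera,camera_model
import cv2,numpy as np
print(manip.observe())
for n in ("scene","top"):
    p,d=camera(n); cv2.imwrite(f"pics/{n}0.png",p); np.save(f"pics/{n}0.npy",d)
    print(n,camera_model(n))
print(camera_model("wrist"))
E
```

```text
{'time_s': 0.0, 'qpos': array([-1.44562542e+00,  2.59201896e-01,  2.07351089e-02,  1.33368880e+00,
        2.36100749e-05,  1.41821637e+00]), 'qd': array([ 1.60269615e-03, -1.13224730e-03, -1.46359485e-03,  1.98998974e-04,
       -2.66900276e-03, -1.43227821e-05]), 'effort': array([ 4.99882408e-04, -5.55639839e+01,  3.44529104e+01,  1.35036503e-02,
       -2.55888317e-04, -5.64259167e-06]), 'eef_pos': array([ 0.15078309, -0.52863012,  0.2306504 ]), 'tool_rot': array([-0.56405048,  0.42630047, -0.42564218,  0.56475101]), 'contact_force': array([0.74465062, 0.31563045, 0.58410486]), 'wrist_torque': array([-0.04428995, -0.05047129,  0.04264393]), 'gripper_width': 0.0851534513504502}
scene {'camera_matrix': array([[405.86405082,   0.        , 250.53699914],
       [  0.        , 405.86405082, 188.17935865],
       [  0.        ,   0.        ,   1.        ]]), 'view': array([[-3.87363790e-01,  9.21926830e-01,  4.63010175e-04,
         2.36321918e-01],
       [ 6.48387436e-01,  2.72788355e-01, -7.10760330e-01,
        -2.43399924e-01],
       [-6.55395322e-01, -2.75022605e-01, -7.03434104e
[... 372 characters left out ...]
-0.9920142 , -0.00736978, -0.12591073,  0.5223062 ],
       [ 0.12589511,  0.00254768, -0.99204029,  1.26697531],
       [ 0.        ,  0.        ,  0.        ,  1.        ]])}
{'camera_matrix': array([[296.04754869,   0.        , 257.00950273],
       [  0.        , 296.04754869, 193.46686203],
       [  0.        ,   0.        ,   1.        ]]), 'mount': array([[ 9.99999737e-01, -1.98762155e-04, -6.98156241e-04,
        -5.40146344e-04],
       [ 5.97458428e-04, -3.20881004e-01,  9.47119329e-01,
        -1.41340928e-01],
       [-4.12276554e-04, -9.47119497e-01, -3.20880801e-01,
         8.35257466e-02],
       [ 0.00000000e+00,  0.00000000e+00,  0.00000000e+00,
         1.00000000e+00]])}
```

View pics/scene0.png

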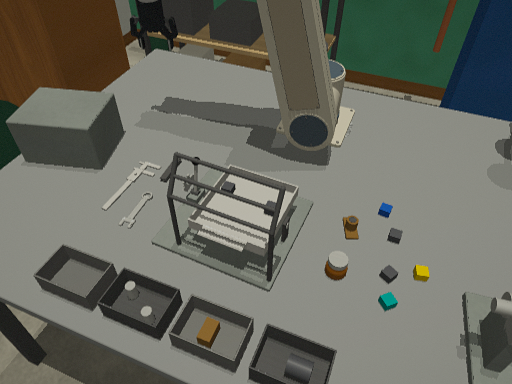

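View pics/top0.png

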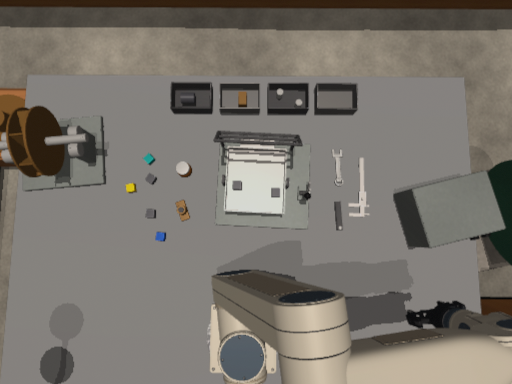

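The top view shows the candidates: grey cubes at (151,179) and (151,213), the ones I want. The look-alikes are teal (150,159), yellow (130,188) and blue (160,236). The flap holds slugs at (237,185) and (275,192). Next I'll take close crops.

```bash
cat > h.py <<'E'
import numpy as np,cv2
from rig import manip,camera,camera_model
def pix2w(n,u,v,d):
    m=camera_model(n);K=m["camera_matrix"];V=m["view"]
    c=np.array([(u-K[0,2])/K[0,0]*d,(v-K[1,2])/K[1,1]*d,d,1]);return (np.linalg.inv(V)@c)[:3]
def pixz(n,u,v,z):
    m=camera_model(n);K=m["camera_matrix"];Vi=np.linalg.inv(m["view"])
    o=Vi[:3,3];r=Vi[:3,:3]@np.array([(u-K[0,2])/K[0,0],(v-K[1,2])/K[1,1],1]);return o+r*(z-o[2])/r[2]
def proj(n,p):
    m=camera_model(n);K=m["camera_matrix"];c=m["view"]@np.append(p,1);q=K@c[:3];return q[:2]/q[2]
def crop(img,x0,y0,x1,y1,s,out):
    cv2.imwrite(out,cv2.resize(img[y0:y1,x0:x1],None,fx=s,fy=s,interpolation=cv2.INTER_CUBIC))
E
python3 - <<'E'
from h import *
t=cv2.imread("pics/top0.png");s=cv2.imread("pics/scene0.png")
crop(t,115,145,205,250,5,"pics/c1.png");crop(t,205,120,320,235,5,"pics/c2.png");crop(s,150,140,320,285,4,"pics/c3.png")
E
```

```text
(no output)
```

View pics/c1.png

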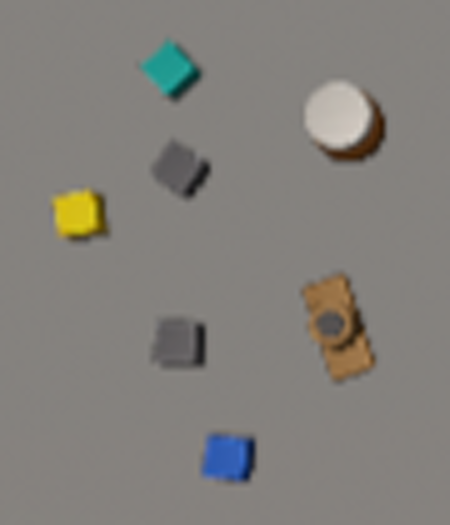

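View pics/c2.png

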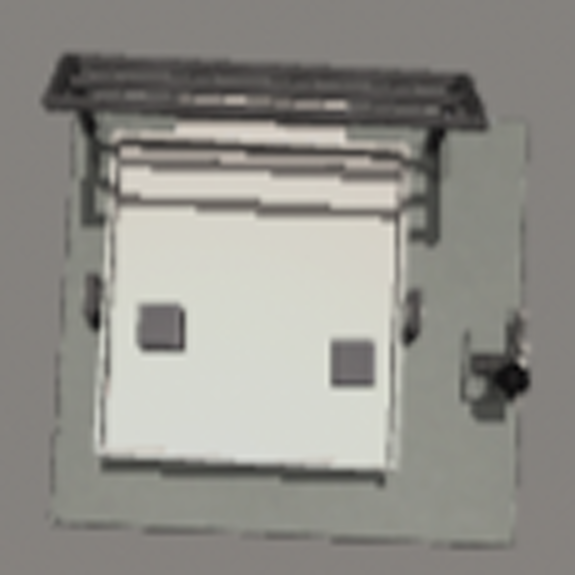

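View pics/c3.png

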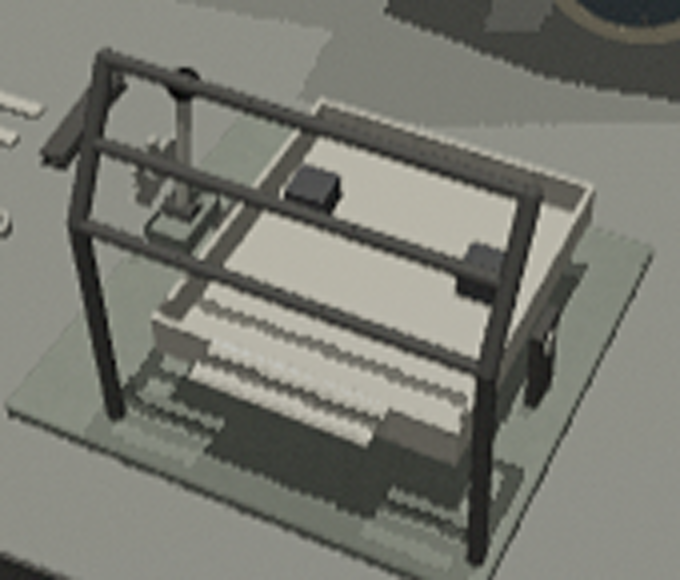

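```bash
python3 - <<'E'
from h import *
from scipy.optimize import least_squares
P={(-.16,.14,.012):(55,525),(-.16,-.2,.012):(515,545),(.16,-.2,.012):(525,120),(.16,.14,.012):(75,115),(-.114,.104,.098):(97,457),(-.114,-.104,.098):(388,470)}
def w(p,st): 
    c,s=np.cos(st[2]),np.sin(st[2]);return np.array([st[0]+c*p[0]-s*p[1],st[1]+s*p[0]+c*p[1],p[2]])
f=lambda st:np.concatenate([proj("top",w(p,st))-(np.array(q)/5+[204.9,119.9]) for p,q in P.items()])
r=least_squares(f,[.5,0,0]);print("stand",r.x,r.fun.round(1))
st=r.x
d=np.load("pics/top0.npy")
for n,(u,v) in dict(c=(150.7,178.2),d=(150.4,212.8),teal=(148.7,158.7),yel=(130.3,187),blue=(160.3,236),gl=(181,209),jar=(182.5,168)).items():
    print(n,pix2w("top",u,v,d[int(round(v)),int(round(u))]).round(4),pixz("top",u,v,.024).round(4))
for n,(x,y) in dict(a=(160,327),b=(353,362)).items():
    q=pixz("top",x/5+204.9,y/5+119.9,.094);c,s=np.cos(st[2]),np.sin(st[2]);dx,dy=q[:2]-st[:2]
    print(n,q.round(4),"in stand",c*dx+s*dy,-s*dx+c*dy)
for th in (0,.5,.75):
  k=(-.03+.105*np.sin(th-.5),-.175,.03+.105*np.cos(th-.5));print(th,w(k,st).round(4),proj("top",w(k,st)),(proj("top",w(k,st))-[205,120])*5,(proj("scene",w(k,st))-[150,140])*4)
E
```

```text
stand [ 0.54480913 -0.0416504  -0.03101387] [-1.   0.8  0.3  0.5 -0.2 -0.3 -0.7 -2.6 -0.6  0.8  2.   0.5]
c [0.5604 0.3405 0.0279] [0.561  0.3416 0.024 ]
d [0.4339 0.3373 0.0241] [0.434  0.3374 0.024 ]
teal [0.6342 0.3523 0.0233] [0.634  0.3521 0.024 ]
yel [0.5276 0.4144 0.0259] [0.5279 0.415  0.024 ]
blue [0.3507 0.2982 0.0238] [0.3507 0.2982 0.024 ]
gl [0.4474 0.2233 0.0418] [0.4486 0.2267 0.024 ]
jar [0.594  0.2198 0.0561] [0.6    0.2259 0.024 ]
a [0.5274 0.022  0.094 ] in stand -0.019324358230963207 0.06303437736973976
b [ 0.504  -0.1118  0.094 ] in stand -0.038607879025921 -0.07140726935353171
0 [ 0.4591 -0.2141  0.1221] [306.53544814 204.81169255] [507.67724069 424.05846274] [203.96176227  62.86618706]
0.5 [ 0.5094 -0.2156  0.135 ] [307.42084614 189.49713862] [512.10423069 347.48569311] [165.43134991  92.11251336]
0.75 [ 0.5354 -0.2164  0.1317] [307.40340921 181.96136648] [512.01704607 309.80683242] [146.03402194 119.20031577]
```

```bash
cat >> h.py <<'E'
def cloud(n,d):
    m=camera_model(n);K=m["camera_matrix"];Vi=np.linalg.inv(m["view"])
    v,u=np.indices(d.shape);c=np.stack([(u-K[0,2])/K[0,0]*d,(v-K[1,2])/K[1,1]*d,d,np.ones_like(d)],-1)
    return (c@Vi.T)[...,:3]
E
python3 - <<'E'
from h import *
t=cv2.imread("pics/top0.png");s=cv2.imread("pics/scene0.png")
for n in ("top","scene"):
    d=np.load(f"pics/{n}0.npy");W=cloud(n,d);W[d==0]=-9
    x,y,z=W[...,0],W[...,1],W[...,2]
    box=(x>.3)&(x<.8)&(y>-.35)&(y<.2)
    m=box&(z>.007)&(z<.018); print(n,m.sum(),cv2.minAreaRect(W[m][:,:2].astype(np.float32)*1000))
    m=box&(z>.066)&(z<.074); print("floor",np.median(z[m]),m.sum(),cv2.minAreaRect(W[m][:,:2].astype(np.float32)*1000))
    m=box&(z>.015); 
    img=np.clip(z*1000,0,250).astype(np.uint8); cv2.imwrite(f"pics/z_{n}.png",img)
    for nm,(cx,cy) in dict(c=(.561,.341),d=(.434,.3375)).items():
        m=(np.hypot(x-cx,y-cy)<.032)&(z>.019)&(z<.03);r=cv2.minAreaRect(W[m][:,:2].astype(np.float32)*1000);print(nm,m.sum(),r,np.median(z[m]))
    for nm,(cx,cy) in dict(a=(.527,.022),b=(.504,-.112)).items():
        m=(np.hypot(x-cx,y-cy)<.03)&(z>.086)&(z<.1);r=cv2.minAreaRect(W[m][:,:2].astype(np.float32)*1000);print(nm,m.sum(),r,np.median(z[m]))
crop(t,210,165,320,235,7,"pics/c4.png")
E
```

```text
top 3391 ((549.293701171875, -75.159912109375), (498.4332275390625, 549.9154663085938), 0.219772070646286)
floor 0.07021579441663406 2964 ((554.439697265625, -71.47592163085938), (321.8959045410156, 245.97166442871094), 88.00537872314453)
c 66 ((559.728271484375, 345.8508605957031), (30.533899307250977, 29.49482536315918), 57.11811828613281) 0.023903090844205943
d 63 ((431.4287414550781, 339.9976501464844), (28.944616317749023, 25.773237228393555), 89.3004150390625) 0.024014702336720317
a 72 ((528.462646484375, 23.416549682617188), (28.485292434692383, 24.45753288269043), 0.4979954957962036) 0.09419959950603374
b 85 ((505.3568420410156, -118.3858642578125), (28.776046752929688, 45.03300476074219), 0.7698280215263367) 0.09432523974120999
scene 4646 ((551.9115600585938, -75.75100708007812), (555.5831298828125, 321.60906982421875), 87.66989135742188)
floor 0.06792000951397598 2744 ((571.4560546875, -72.2900390625), (255.51649475097656, 317.6705627441406), 0.11074195802211761)
c 134 ((565.0670166015625, 346.6224670410156), (30.13926124572754, 32.75208282470703), 60.76438903808594) 0.02169612067697607
d 102 ((437.3780212402344, 342.00213623046875), (29.634206771850586, 31.59564208984375), 86.25434112548828) 0.021472442987000795
a 51 ((528.1399536132812, 22.876506805419922), (24.67795181274414, 18.861764907836914), 85.56770324707031) 0.09167953208992707
b 123 ((509.3438415527344, -116.5456314086914), (48.110172271728516, 34.32407760620117), 83.98786926269531) 0.09093627856326436
```

View pics/c4.png

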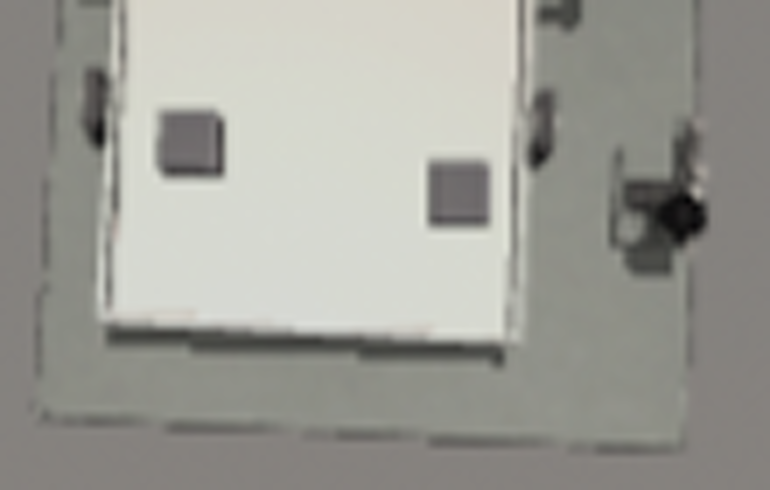

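```bash
python3 - <<'E'
from h import *
from scipy.optimize import least_squares
T={(-.16,.14,.012):(42,415),(-.16,-.2,.012):(684,448)}
S={(.16,-.2,.012):(8,410),(-.16,.14,.012):(655,250),(.135,-.128,.012):(115,414),(.135,.128,.012):(478,562),(-.114,.104,.098):(594,185),(-.114,-.104,.098):(320,98),(.114,-.104,.098):(150,318),(.135,-.128,.19):(80,224),(.135,.128,.19):(486,370)}
L=[("top",p,(np.array(q)+.5)/7-.5+[210,165]) for p,q in T.items()]+[("scene",p,(np.array(q)+.5)/4-.5+[150,140]) for p,q in S.items()]
L.append(("top",(.16,-.2,.012),np.array((525,120))/5+[204.6,119.6]))
def w(p,st): 
    c,s=np.cos(st[2]),np.sin(st[2]);return np.array([st[0]+c*p[0]-s*p[1],st[1]+s*p[0]+c*p[1],p[2]])
f=lambda st:np.concatenate([proj(n,w(p,st))-q for n,p,q in L])
r=least_squares(f,[.54,-.04,-.03],loss="soft_l1");print(r.x,(f(r.x)).reshape(-1,2).round(1))
E
```

```text
[ 0.55269683 -0.03925411 -0.04164485] [[-1.7 -0.7]
 [-0.3 -0.8]
 [-1.5 -1.4]
 [ 0.1 -1.5]
 [ 0.3  0.1]
 [-0.2 -0.8]
 [ 0.5 -0.2]
 [-0.1 -0.3]
 [ 0.1 -0.2]
 [-0.6 -0.1]
 [ 0.6  0.5]
 [-0.1 -1.4]]
```

```bash
cat >> h.py <<'E'
from scipy.spatial.transform import Rotation as Rn
def pose():
    o=manip.observe();return o["eef_pos"],Rn.from_quat(o["tool_rot"]).as_matrix(),o
def info(target=None,yaw=None):
    p,R,o=pose()
    y=np.degrees(np.arctan2(R[1,0],R[0,0]))
    print("t",round(o["time_s"],2),"p",p.round(4),"yawx",round(y,1),"ydir",R[:,1].round(3),"q",o["qpos"].round(3),"F",o["contact_force"].round(1),"w",round(o["gripper_width"],4))
    if target is not None:
        print("need cm tool:",(R.T@(np.array(target)-p)*100).round(2))
    if yaw is not None:
        # turn about tool y (down) reduces world yaw
        e=(yaw-y+90)%180-90; print("turn rad (about tool y):",round(np.radians(e)*np.sign(R[2,1]),3))
E
python3 -c "
from h import *
info([.56,.343,.15],57);print(pose()[1].round(2))"
```

```text
t 0.1 p [ 0.1508 -0.5287  0.2307] yawx -74.1 ydir [-0.     0.001 -1.   ] q [-1.446  0.259  0.021  1.334  0.     1.418] F [-0.4  0.3 -1.7] w 0.0855
need cm tool: [-72.6    8.17  63.25]
turn rad (about tool y): 0.854
[[ 0.27 -0.    0.96]
 [-0.96  0.    0.27]
 [-0.   -1.    0.  ]]
```

>>> {"fn": "move_arm", "kwargs": {
  "steps": [
    [0,0,0,-0.125],
    [0,0,0,-0.125],
    [0,0,0,-0.125],
    [0,0,0,-0.125],
    [0,0,0,-0.125],
    [0,0,0,-0.125],
    [0,0,0,-0.125],
    [0,0,0,-0.125],
    [0,0,0,-0.125],
    [0,0,0,-0.125],
    [0,0,0,-0.125],
    [0,0,0,-0.125]
  ],
  "claw": -0.3
}}

```text
time_s: 1.1
eef_pos: [0.1505, -0.5265, 0.226]
tool_rot: [-0.699, -0.074, 0.075, 0.707]
contact_force: [-0.0, -0.1, 0.0]
gripper_width: 0.0557
```

```bash
python3 -c "
from h import *
info([.56,.343,.15])"
```

```text
t 1.1 p [ 0.1505 -0.5265  0.226 ] yawx 12.1 ydir [-0.001  0.011 -1.   ] q [-1.446  0.263  0.015  1.333  0.    -0.086] F [-0.  -0.1  0. ] w 0.0557
need cm tool: [58.25  8.49 76.35]
```

>>> {"fn": "move_arm", "kwargs": {
  "steps": [
    [0,0,0,-0.125],
    [0,0,0,-0.125],
    [0,0,0,-0.125],
    [0,0,0,-0.125],
    [0,0,0,-0.125],
    [0,0,0,-0.125],
    [0,0,0,-0.035]
  ]
}}

```text
time_s: 1.68
eef_pos: [0.1504, -0.5252, 0.2233]
tool_rot: [-0.614, -0.342, 0.338, 0.625]
contact_force: [-0.5, 0.1, -0.4]
gripper_width: 0.0555
```

```bash
python3 -c "
from h import *
info([.53,.32,.17])"
```

```text
t 1.68 p [ 0.1504 -0.5252  0.2233] yawx 57.5 ydir [-0.002  0.017 -1.   ] q [-1.446  0.266  0.011  1.333  0.    -0.878] F [-0.5  0.1 -0.4] w 0.0555
need cm tool: [91.6   6.65 13.35]
```

>>> {"fn": "move_arm", "kwargs": {
  "steps": [
    [3.8,0,0.55,0],
    [3.8,0,0.55,0],
    [3.8,0,0.55,0],
    [3.8,0,0.55,0],
    [3.8,0,0.55,0],
    [3.8,0,0.55,0],
    [3.8,0,0.55,0],
    [3.8,0,0.55,0],
    [3.8,0,0.55,0],
    [3.8,0,0.55,0],
    [3.8,0,0.55,0],
    [3.8,0,0.55,0]
  ]
}}

```text
time_s: 2.68
eef_pos: [0.3407, -0.0917, 0.2258]
tool_rot: [-0.614, -0.34, 0.334, 0.629]
contact_force: [1.4, -1.1, 0.3]
gripper_width: 0.0556
```

```bash
python3 -c "
from h import *
info([.53,.32,.17])"
```

```text
t 2.68 p [ 0.3407 -0.0917  0.2258] yawx 56.9 ydir [-0.004  0.023 -1.   ] q [-0.518 -0.072 -0.369  1.289  0.018  0.059] F [ 1.4 -1.1  0.3] w 0.0556
need cm tool: [44.73  6.47  6.49]
```

>>> {"fn": "move_arm", "kwargs": {
  "steps": [
    [3.7,0.5,0.54,0],
    [3.7,0.5,0.54,0],
    [3.7,0.5,0.54,0],
    [3.7,0.5,0.54,0],
    [3.7,0.5,0.54,0],
    [3.7,0.5,0.54,0],
    [3.7,0.5,0.54,0],
    [3.7,0.5,0.54,0],
    [3.7,0.5,0.54,0],
    [3.7,0.5,0.54,0],
    [3.7,0.5,0.54,0],
    [2,0.4,0.3,0]
  ]
}}

```text
time_s: 3.68
eef_pos: [0.5234, 0.3289, 0.1715]
tool_rot: [-0.614, -0.342, 0.336, 0.628]
contact_force: [-0.5, -0.8, -0.3]
gripper_width: 0.0556
```

```bash
cat >> h.py <<'E'
def wrist(out):
    p,R,o=pose();im,d=camera("wrist");cv2.imwrite(out,im);np.save(out[:-4]+".npy",d)
    m=camera_model("wrist");T=np.eye(4);T[:3,:3]=R;T[:3,3]=p;T=T@m["mount"];np.save(out[:-4]+"_T.npy",T)
    return im,d,T
def wpixz(T,u,v,z):
    K=camera_model("wrist")["camera_matrix"];o=T[:3,3];r=T[:3,:3]@np.array([(u-K[0,2])/K[0,0],(v-K[1,2])/K[1,1],1]);return o+r*(z-o[2])/r[2]
def wcloud(T,d):
    K=camera_model("wrist")["camera_matrix"];v,u=np.indices(d.shape)
    c=np.stack([(u-K[0,2])/K[0,0]*d,(v-K[1,2])/K[1,1]*d,d,np.ones_like(d)],-1);return (c@T.T)[...,:3]
E
python3 -c "
from h import *
info([.56,.343,.1])
wrist('pics/w1.png')"
```

```text
t 3.68 p [0.5234 0.3289 0.1715] yawx 57.2 ydir [-0.002  0.021 -1.   ] q [0.416 0.39  0.063 1.237 0.02  0.987] F [-0.5 -0.8 -0.3] w 0.0556
need cm tool: [ 3.05  7.17 -2.41]
```

View pics/w1.png

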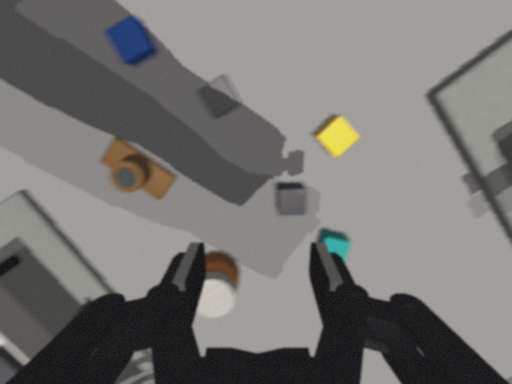

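```bash
python3 - <<'E'
from h import *
d=np.load('pics/w1.npy');T=np.load('pics/w1_T.npy');W=wcloud(T,d);im=cv2.imread('pics/w1.png')
x,y,z=W[...,0],W[...,1],W[...,2]
for n,(cx,cy) in dict(c=(.561,.343),d=(.434,.3375),teal=(.634,.352),yel=(.528,.415)).items():
    m=(np.hypot(x-cx,y-cy)<.033)&(z>.0195)&(z<.03)
    print(n,m.sum(),cv2.minAreaRect(W[m][:,:2].astype(np.float32)*1000),np.median(z[m]))
for u,v in((291,199),): print(wpixz(T,u,v,.024))
crop(im,250,160,370,270,6,'pics/w1c.png');crop(im,180,60,260,130,6,'pics/w1d.png')
info([.5605,.3445,.06],57)
E
```

```text
c 764 ((564.1812744140625, 348.0307922363281), (29.832931518554688, 29.70718765258789), 58.97866439819336) 0.022783536529931925
d 1073 ((436.48162841796875, 343.09033203125), (30.141855239868164, 29.974960327148438), 88.67332458496094) 0.022609700994702497
teal 323 ((636.0486450195312, 361.4847717285156), (30.161985397338867, 20.0305233001709), 42.1594352722168) 0.022761644390729807
yel 941 ((530.241455078125, 420.1768798828125), (29.932144165039062, 30.04519271850586), 11.857171058654785) 0.022793404456985356
[0.56093075 0.35093473 0.024     ]
t 3.73 p [0.5239 0.3306 0.1702] yawx 57.3 ydir [-0.003  0.022 -1.   ] q [0.417 0.393 0.064 1.236 0.021 0.988] F [-1.4 -0.4 -1.9] w 0.0557
need cm tool: [ 2.97 11.03 -2.49]
turn rad (about tool y): 0.005
```

View pics/w1c.png

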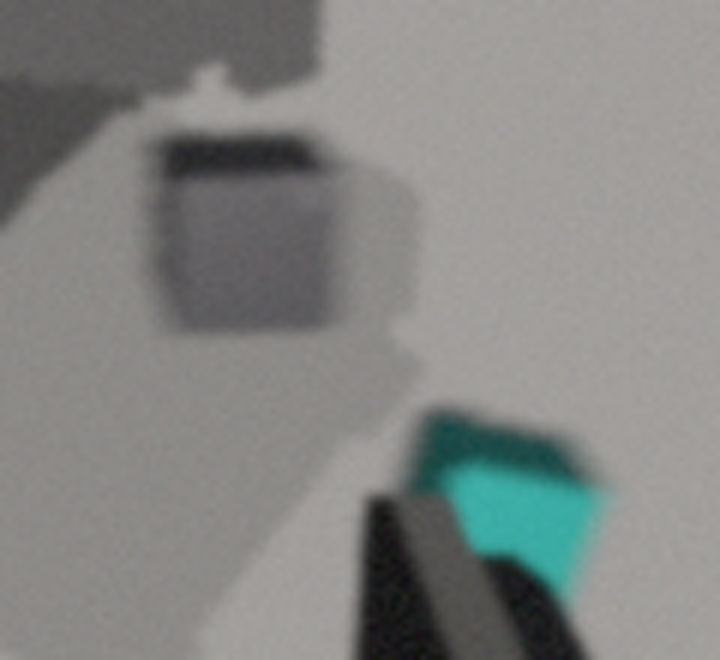

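View pics/w1d.png

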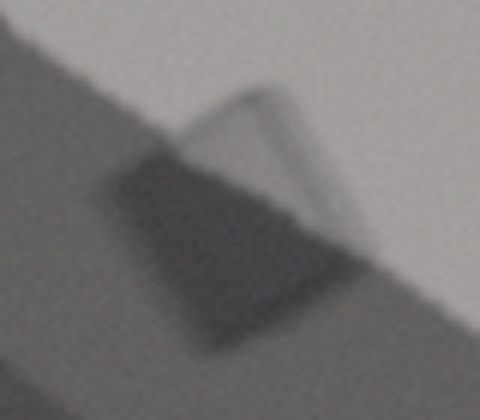

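>>> {"fn": "move_arm", "kwargs": {
  "steps": [
    [0.7,0,-0.5,-0.03],
    [0.7,0.5,-0.5,0],
    [0.7,1.5,-0.5,0],
    [0.6,2.0,-0.5,0],
    [0.6,2.0,-0.4,0],
    [0,2.0,0,0],
    [0,1.2,0,0],
    [0,0,0,0]
  ]
}}

```text
time_s: 4.4
eef_pos: [0.5632, 0.3495, 0.0658]
tool_rot: [-0.609, -0.348, 0.347, 0.623]
contact_force: [-0.5, 0.6, 0.0]
gripper_width: 0.0556
```

```bash
python3 - <<'E'
from h import *
info([.563,.3475,.003],59)
im,d,T=wrist('pics/w2.png')
W=wcloud(T,d);x,y,z=W[...,0],W[...,1],W[...,2]
m=(np.hypot(x-.563,y-.347)<.033)&(z>.0195)&(z<.03)
print(m.sum(),cv2.minAreaRect(W[m][:,:2].astype(np.float32)*1000))
info()
E
```

```text
t 4.4 p [0.5632 0.3495 0.0658] yawx 58.8 ydir [-0.009  0.019 -1.   ] q [0.42  0.529 0.016 1.058 0.021 0.963] F [-0.5  0.6  0. ] w 0.0556
need cm tool: [-0.25  6.27 -0.2 ]
turn rad (about tool y): -0.003
1799 ((563.8794555664062, 347.4751281738281), (29.970237731933594, 30.40902328491211), 58.364097595214844)
t 4.45 p [0.5633 0.3495 0.0667] yawx 58.8 ydir [-0.008  0.019 -1.   ] q [0.42  0.529 0.017 1.059 0.021 0.963] F [-0.3 -1.  -0.2] w 0.0556
```

View pics/w2.png

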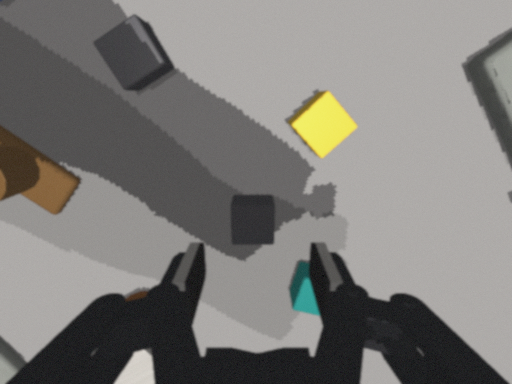

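>>> {"fn": "move_arm", "kwargs": {
  "steps": [
    [-0.1,1.0,-0.1,0],
    [-0.1,1.5,0,0],
    [0,1.5,0,0],
    [0,1.2,0,0],
    [0,0.8,0,0],
    [0,0,0,0]
  ]
}}

```text
time_s: 4.95
eef_pos: [0.5654, 0.3471, 0.0062]
tool_rot: [-0.61, -0.349, 0.343, 0.624]
contact_force: [-0.2, 0.2, -0.5]
gripper_width: 0.0556
```

```bash
python3 - <<'E'
from h import *
info([.5638,.3475,.003],59)
E
```

```text
t 4.95 p [0.5654 0.3471 0.0062] yawx 58.6 ydir [-0.002  0.021 -1.   ] q [ 0.415  0.575 -0.068  0.921  0.02   0.963] F [-0.2  0.2 -0.5] w 0.0556
need cm tool: [-0.05  0.33  0.15]
turn rad (about tool y): -0.007
```

>>> {"fn": "move_arm", "kwargs": {
  "steps": [
    [0,0.4,0,0],
    [0,0.1,0,0],
    [0,0,0,0],
    [0,0,0,0],
    [0,0,0,0],
    [0,0,0,0]
  ],
  "claw": 1,
  "squeeze": 50
}}

```text
time_s: 5.45
eef_pos: [0.5664, 0.3472, 0.0031]
tool_rot: [-0.61, -0.35, 0.342, 0.623]
contact_force: [-0.0, 0.6, -2.1]
gripper_width: 0.0291
```

>>> {"fn": "move_arm", "kwargs": {
  "steps": [
    [0,-2,0,0],
    [0,-3.5,0,0],
    [0,-4,0,-0.1],
    [0,-4,0,-0.12],
    [0,-2,0,-0.12],
    [0,0,0,-0.12],
    [0,0,0,-0.05]
  ]
}}

```text
time_s: 6.03
eef_pos: [0.5647, 0.3432, 0.1644]
tool_rot: [-0.498, -0.5, 0.491, 0.51]
contact_force: [-0.2, 0.5, -2.9]
gripper_width: 0.029
```

```bash
python3 - <<'E'
from h import *
info([.471,-.009,.13],87.6)
E
```

```text
t 6.03 p [0.5647 0.3432 0.1644] yawx 89.0 ydir [-0.003  0.021 -1.   ] q [0.41  0.467 0.169 1.267 0.02  0.428] F [-0.2  0.5 -2.9] w 0.029
need cm tool: [-35.44   2.73   8.75]
turn rad (about tool y): 0.024
```

>>> {"fn": "move_arm", "kwargs": {
  "steps": [
    [-3,0,0.8,0.024],
    [-3.6,0,0.9,0],
    [-3.6,0,0.9,0],
    [-3.6,0,0.9,0],
    [-3.6,0,0.9,0],
    [-3.6,0,0.9,0],
    [-3.6,0,0.9,0],
    [-3.6,0,0.9,0],
    [-3,0,0.8,0],
    [-2,0,0.5,0],
    [-1,0,0,0],
    [0,0,0,0]
  ]
}}

```text
time_s: 7.03
eef_pos: [0.4637, -0.0071, 0.1589]
tool_rot: [-0.504, -0.499, 0.485, 0.512]
contact_force: [0.9, 0.4, -1.1]
gripper_width: 0.0292
```

```bash
python3 - <<'E'
from h import *
info([.471,-.009,.11],87.6)
wrist('pics/w3.png')
t,_=camera('top');cv2.imwrite('pics/t3.png',t);crop(t,205,120,320,235,5,"pics/t3c.png")
E
```

```text
t 7.03 p [ 0.4637 -0.0071  0.1589] yawx 88.1 ydir [ 0.006  0.022 -1.   ] q [-0.211  0.145 -0.316  1.109  0.023 -0.179] F [ 0.9  0.4 -1.1] w 0.0292
need cm tool: [-0.28  4.89 -0.7 ]
turn rad (about tool y): 0.009
```

View pics/w3.png

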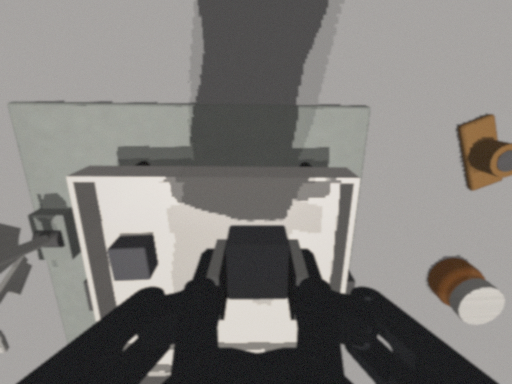

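View pics/t3c.png

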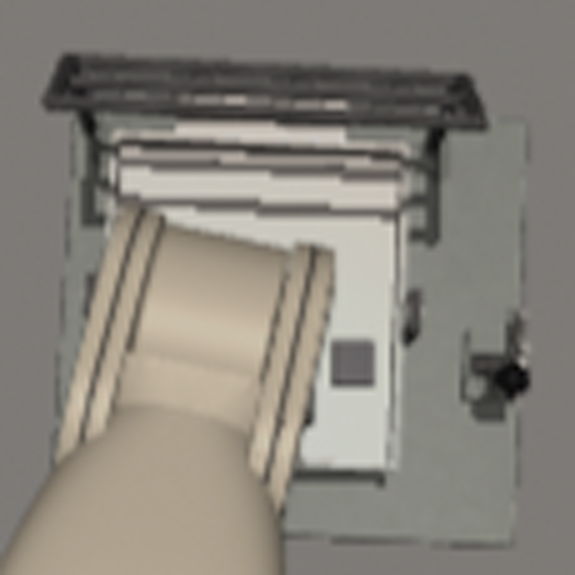

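```bash
python3 - <<'E'
from h import *
T=np.load('pics/w3_T.npy');d=np.load('pics/w3.npy');im=cv2.imread('pics/w3.png')
for u,v in((70,179),(359,180)): print(wpixz(T,u,v,.098).round(4))
a=wpixz(T,70,179,.098);b=wpixz(T,359,180,.098);e=(b-a);print(np.linalg.norm(e),np.degrees(np.arctan2(-e[0],e[1])))
for u,v in((12,102),(368,106)): print("plate",wpixz(T,u,v,.012).round(4))
W=wcloud(T,d);x,y,z=W[...,0],W[...,1],W[...,2]
m=(z>.09)&(z<.1)&(np.hypot(x-.505,y+.113)<.03);print("b",m.sum(),cv2.minAreaRect(W[m][:,:2].astype(np.float32)*1000))
crop(im,40,80,400,230,2.2,'pics/w3c.png')
E
```

```text
[ 0.4345 -0.1347  0.098 ]
[0.4434 0.0689 0.098 ]
0.2038098844247687 -2.4971630625486814
plate [ 0.383 -0.224  0.012]
plate [0.3977 0.1038 0.012 ]
b 1669 ((505.0482482910156, -116.86454772949219), (48.98625183105469, 36.831356048583984), 86.08091735839844)
```

View pics/w3c.png

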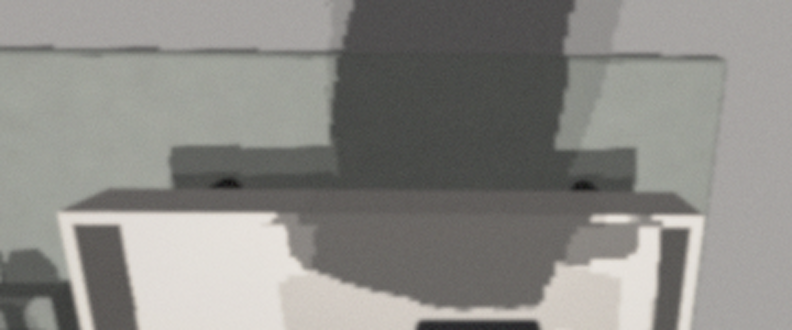

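>>> {"fn": "move_arm", "kwargs": {
  "steps": [
    [-0.1,0,-0.4,0.01],
    [0,1.5,-0.4,0],
    [0,2,-0.1,0],
    [0,2,0,0],
    [0,1,0,0],
    [0,0.5,0,0],
    [0,0,0,0]
  ]
}}

```text
time_s: 7.72
eef_pos: [0.4779, 0.0007, 0.0874]
tool_rot: [-0.506, -0.499, 0.482, 0.512]
contact_force: [-0.4, 0.7, -2.5]
gripper_width: 0.029
```

```bash
python3 - <<'E'
from h import *
info([.4727,-.0076,.0745],87.6)
E
```

```text
t 7.72 p [0.4779 0.0007 0.0874] yawx 87.9 ydir [ 0.011  0.023 -1.   ] q [-0.19   0.223 -0.416  0.926  0.025 -0.153] F [-0.4  0.7 -2.5] w 0.029
need cm tool: [-0.88  1.27  0.5 ]
turn rad (about tool y): 0.005
```

>>> {"fn": "move_arm", "kwargs": {
  "steps": [
    [-0.4,0,0.25,0],
    [-0.4,0.5,0.2,0],
    [0,0.4,0,0],
    [0,0.2,0,0],
    [0,0,0,0]
  ]
}}

```text
time_s: 8.13
eef_pos: [0.4745, -0.0067, 0.0772]
tool_rot: [-0.506, -0.5, 0.482, 0.511]
contact_force: [0.3, -0.8, -2.5]
gripper_width: 0.0289
```

```bash
python3 - <<'E'
from h import *
info([.4727,-.0076,.0745],87.6)
E
```

```text
t 8.13 p [ 0.4745 -0.0067  0.0772] yawx 88.0 ydir [ 0.014  0.023 -1.   ] q [-0.207  0.226 -0.442  0.894  0.025 -0.172] F [ 0.3 -0.8 -2.5] w 0.0289
need cm tool: [-0.11  0.26  0.18]
turn rad (about tool y): 0.007
```

>>> {"fn": "move_arm", "kwargs": {
  "steps": [
    [0,0.2,0,0],
    [0,0.15,0,0],
    [0,0,0,0]
  ]
}}

```text
time_s: 8.38
eef_pos: [0.4749, -0.0069, 0.074]
tool_rot: [-0.507, -0.5, 0.482, 0.511]
contact_force: [-0.2, -0.1, -2.9]
gripper_width: 0.0289
```

>>> {"fn": "move_arm", "kwargs": {
  "steps": [
    [0,0.12,0,0],
    [0,0,0,0]
  ]
}}

```text
time_s: 8.55
eef_pos: [0.475, -0.0069, 0.0728]
tool_rot: [-0.507, -0.5, 0.482, 0.511]
contact_force: [0.1, -0.4, -1.6]
gripper_width: 0.0291
```

>>> {"fn": "move_arm", "kwargs": {
  "steps": [
    [0,0,0,0],
    [0,0,0,0],
    [0,-0.2,0,0],
    [0,-2,0,0],
    [0,-3,0,0],
    [0,-4,0,0],
    [0,-2,0,0],
    [0,0,0,0]
  ],
  "claw": 0
}}

```text
time_s: 9.22
eef_pos: [0.4727, -0.0093, 0.1901]
tool_rot: [-0.506, -0.5, 0.482, 0.511]
contact_force: [0.1, -0.6, -0.5]
gripper_width: 0.0429
```

```bash
python3 - <<'E'
from h import *
info([.435,.342,.1],88)
wrist('pics/w4.png')
E
```

```text
t 9.22 p [ 0.4727 -0.0093  0.1901] yawx 88.0 ydir [ 0.014  0.023 -1.   ] q [-0.214  0.137 -0.243  1.183  0.026 -0.178] F [ 0.1 -0.6 -0.5] w 0.0429
need cm tool: [34.75  9.77  5.13]
turn rad (about tool y): -0.0
```

View pics/w4.png

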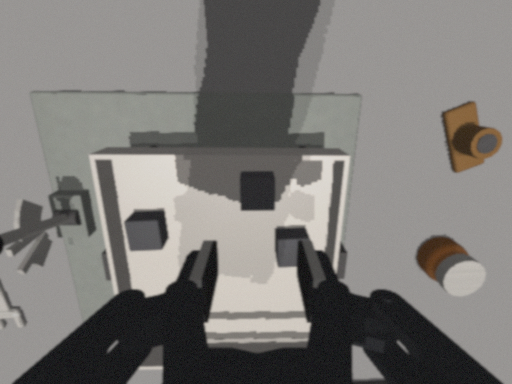

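>>> {"fn": "move_arm", "kwargs": {
  "steps": [
    [3,0,0.5,0],
    [3.6,0,0.5,0],
    [3.6,0,0.5,0],
    [3.6,0,0.5,0],
    [3.6,0,0.5,0],
    [3.6,0,0.5,0],
    [3.6,0,0.5,0],
    [3.4,0,0.5,0],
    [2.8,0.5,0.4,0],
    [2,1,0,0],
    [1,1,0,0],
    [0,1,0,0]
  ],
  "claw": -0.3
}}

```text
time_s: 10.27
eef_pos: [0.4372, 0.345, 0.1485]
tool_rot: [-0.506, -0.496, 0.483, 0.514]
contact_force: [-0.3, -0.1, -0.8]
gripper_width: 0.0555
```

```bash
python3 - <<'E'
from h import *
info([.435,.342,.06],88)
im,d,T=wrist('pics/w5.png')
W=wcloud(T,d);x,y,z=W[...,0],W[...,1],W[...,2]
m=(np.hypot(x-.435,y-.342)<.033)&(z>.0195)&(z<.03)
print(m.sum(),cv2.minAreaRect(W[m][:,:2].astype(np.float32)*1000))
info([.435,.342,.06],88)
E
```

```text
t 10.27 p [0.4372 0.345  0.1485] yawx 87.7 ydir [ 0.006  0.02  -1.   ] q [ 0.51   0.296 -0.141  1.119  0.015  0.551] F [-0.3 -0.1 -0.8] w 0.0555
need cm tool: [-0.49  8.85  0.25]
turn rad (about tool y): -0.006
980 ((435.5853271484375, 343.083251953125), (30.088850021362305, 29.409183502197266), 88.2331314086914)
t 10.32 p [0.4363 0.3438 0.1462] yawx 87.6 ydir [ 0.003  0.018 -1.   ] q [ 0.509  0.297 -0.145  1.117  0.014  0.55 ] F [-1.2 -0.6 -1.8] w 0.0556
need cm tool: [-0.34  8.61  0.14]
turn rad (about tool y): -0.006
```

View pics/w5.png

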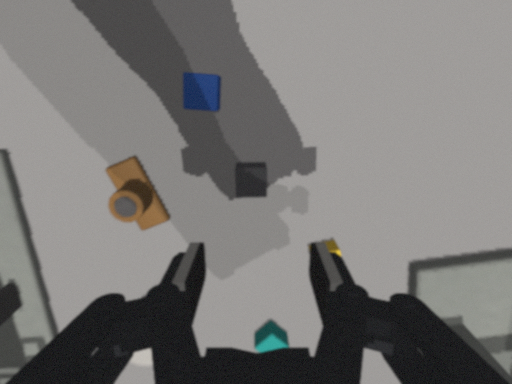

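>>> {"fn": "move_arm", "kwargs": {
  "steps": [
    [-0.1,1.5,0.05,0],
    [-0.1,2.2,0.05,0],
    [0,2.4,0,0],
    [0,2.4,0,0],
    [0,1.8,0,0],
    [0,1,0,0],
    [0,0.3,0,0],
    [0,0,0,0]
  ]
}}

```text
time_s: 10.98
eef_pos: [0.433, 0.3361, 0.0194]
tool_rot: [-0.507, -0.49, 0.487, 0.516]
contact_force: [-0.5, 1.2, 0.7]
gripper_width: 0.0557
```

```bash
python3 - <<'E'
from h import *
info([.4355,.343,.003],88)
E
```

```text
t 10.98 p [0.433  0.3361 0.0194] yawx 87.4 ydir [-0.005  0.012 -1.   ] q [ 0.5    0.402 -0.347  0.82   0.013  0.546] F [-0.5  1.2  0.7] w 0.0557
need cm tool: [ 0.68  1.65 -0.22]
turn rad (about tool y): -0.011
```

>>> {"fn": "move_arm", "kwargs": {
  "steps": [
    [0.4,0,-0.15,-0.01],
    [0.3,0.5,-0.1,0],
    [0,0.7,0,0],
    [0,0.4,0,0],
    [0,0,0,0]
  ]
}}

```text
time_s: 11.4
eef_pos: [0.4379, 0.3435, 0.0044]
tool_rot: [-0.505, -0.494, 0.488, 0.513]
contact_force: [0.7, 1.3, -1.0]
gripper_width: 0.0555
```

```bash
python3 - <<'E'
from h import *
info([.4355,.343,.003],88)
E
```

```text
t 11.4 p [0.4379 0.3435 0.0044] yawx 87.9 ydir [-0.001  0.014 -1.   ] q [ 0.508  0.428 -0.349  0.788  0.013  0.544] F [ 0.7  1.3 -1. ] w 0.0555
need cm tool: [-0.07  0.14  0.24]
turn rad (about tool y): -0.001
```

>>> {"fn": "move_arm", "kwargs": {
  "steps": [
    [0,0.15,0.2,0],
    [0,0,0,0],
    [0,0,0,0],
    [0,0,0,0],
    [0,0,0,0]
  ],
  "claw": 1
}}

```text
time_s: 11.82
eef_pos: [0.4355, 0.3438, 0.0031]
tool_rot: [-0.505, -0.494, 0.488, 0.513]
contact_force: [0.2, -0.2, -2.5]
gripper_width: 0.0293
```

>>> {"fn": "move_arm", "kwargs": {
  "steps": [
    [0,-2,0,0],
    [0,-4,0,0],
    [0,-4,0,0],
    [0,-4,0,0],
    [0,-2,0,0],
    [0,0,0,0]
  ]
}}

```text
time_s: 12.32
eef_pos: [0.4328, 0.34, 0.1666]
tool_rot: [-0.504, -0.491, 0.491, 0.514]
contact_force: [0.0, 0.2, -3.4]
gripper_width: 0.029
```

```bash
python3 - <<'E'
from h import *
st=np.array([.5515,-.039,-.043]);c,s=np.cos(st[2]),np.sin(st[2])
x,y=-.080,-.037
t=[st[0]+c*x-s*y,st[1]+s*x+c*y,.15];print(t)
info(t,87.5)
E
```

```text
[np.float64(0.46998343885254007), np.float64(-0.07252685876565872), 0.15]
t 12.32 p [0.4328 0.34   0.1666] yawx 87.9 ydir [-0.01   0.009 -1.   ] q [ 0.506  0.288 -0.105  1.183  0.013  0.542] F [ 0.   0.2 -3.4] w 0.029
need cm tool: [-41.11   1.25  -5.21]
turn rad (about tool y): 0.008
```

>>> {"fn": "move_arm", "kwargs": {
  "steps": [
    [-3,0,-0.4,0],
    [-3.7,0,-0.5,0],
    [-3.7,0,-0.5,0],
    [-3.7,0,-0.5,0],
    [-3.7,0,-0.5,0],
    [-3.7,0,-0.5,0],
    [-3.7,0,-0.5,0],
    [-3.7,0,-0.5,0],
    [-3.7,0,-0.5,0],
    [-3.4,0,-0.4,0],
    [-2.5,0,-0.2,0],
    [-1,0,0,0]
  ]
}}

```text
time_s: 13.32
eef_pos: [0.4652, -0.0698, 0.1486]
tool_rot: [-0.498, -0.491, 0.495, 0.515]
contact_force: [-0.0, 1.1, -2.2]
gripper_width: 0.0286
```

>>> {"fn": "move_arm", "kwargs": {
  "steps": [
    [0,0,0,0]
  ]
}}

```text
time_s: 13.4
eef_pos: [0.4646, -0.072, 0.1471]
tool_rot: [-0.499, -0.49, 0.495, 0.516]
contact_force: [0.7, 0.5, -3.0]
gripper_width: 0.029
```

```bash
python3 - <<'E'
from h import *
info([.470,-.0725,.0745],87.5)
E
```

```text
t 13.4 p [ 0.4646 -0.072   0.1471] yawx 88.2 ydir [-0.022  0.013 -1.   ] q [-0.336  0.182 -0.301  1.113  0.005 -0.305] F [ 0.7  0.5 -3. ] w 0.029
need cm tool: [-0.12  7.24 -0.7 ]
turn rad (about tool y): 0.013
```

>>> {"fn": "move_arm", "kwargs": {
  "steps": [
    [-0.05,0.8,-0.3,0.012],
    [-0.05,1.5,-0.3,0],
    [0,1.8,-0.1,0],
    [0,1.4,0,0],
    [0,0.5,0,0],
    [0,0,0,0]
  ]
}}

```text
time_s: 13.9
eef_pos: [0.4686, -0.0686, 0.0785]
tool_rot: [-0.5, -0.486, 0.491, 0.522]
contact_force: [-0.3, 0.3, -1.7]
gripper_width: 0.029
```

```bash
python3 - <<'E'
from h import *
info([.470,-.0725,.0735],87.5)
E
```

```text
t 13.9 p [ 0.4686 -0.0686  0.0785] yawx 87.4 ydir [-0.027  0.016 -1.   ] q [-0.327  0.249 -0.406  0.946  0.007 -0.282] F [-0.3  0.3 -1.7] w 0.029
need cm tool: [-0.39  0.49 -0.17]
turn rad (about tool y): -0.002
```

>>> {"fn": "move_arm", "kwargs": {
  "steps": [
    [-0.3,0.2,-0.15,0],
    [-0.1,0.2,0,0],
    [0,0.1,0,0],
    [0,0.05,0,0],
    [0,0,0,0]
  ]
}}

```text
time_s: 14.32
eef_pos: [0.4708, -0.0715, 0.0737]
tool_rot: [-0.501, -0.486, 0.492, 0.521]
contact_force: [-0.7, -0.7, -3.3]
gripper_width: 0.029
```

>>> {"fn": "move_arm", "kwargs": {
  "steps": [
    [0,0.1,0,0],
    [0,0,0,0]
  ]
}}

```text
time_s: 14.48
eef_pos: [0.4713, -0.0717, 0.0735]
tool_rot: [-0.501, -0.487, 0.491, 0.52]
contact_force: [0.0, 0.7, -2.6]
gripper_width: 0.0286
```

>>> {"fn": "move_arm", "kwargs": {
  "steps": [
    [0,0,0,0],
    [0,0,0,0],
    [0,-0.2,0,0],
    [0,-2,0,0],
    [0,-3,0,0],
    [0,-4,0,0],
    [0,-3,0,0],
    [0,0,0,0]
  ],
  "claw": 0
}}

```text
time_s: 15.15
eef_pos: [0.473, -0.0734, 0.2006]
tool_rot: [-0.5, -0.486, 0.492, 0.521]
contact_force: [0.8, -0.8, 1.0]
gripper_width: 0.0429
```

```bash
python3 - <<'E'
from h import *
wrist('pics/w6.png')
info()
E
```

```text
t 15.2 p [ 0.4726 -0.0732  0.1986] yawx 87.5 ydir [-0.028  0.017 -0.999] q [-0.334  0.17  -0.18   1.253  0.007 -0.29 ] F [-0.1  1.   0.6] w 0.0429
```

View pics/w6.png

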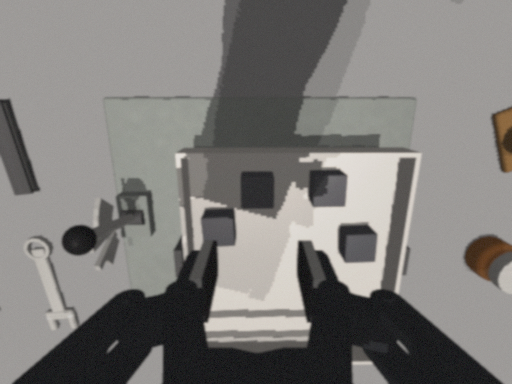

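The wrist view shows all four slugs flat in the near half: c (328,187), d (257,190), a (357,243), b (218,227). The flap is still level.

The moves only turn about the tool's own axis, so to get a tilt I'll try saturating wrist joint 4 (limit 1.95) by lifting straight up. First I'll check the kinematics.

```bash
python3 - <<'E'
import numpy as np
# q1..q6, p
D=[([-1.446,.259,.021,1.334],[.1508,-.5287,.2307]),([-1.446,.266,.011,1.333],[.1504,-.5252,.2233]),([-.518,-.072,-.369,1.289],[.3407,-.0917,.2258]),
([.416,.39,.063,1.237],[.5234,.3289,.1715]),([.42,.529,.016,1.058],[.5632,.3495,.0658]),([.415,.575,-.068,.921],[.5654,.3471,.0062]),([.41,.467,.169,1.267],[.5647,.3432,.1644]),
([-.211,.145,-.316,1.109],[.4637,-.0071,.1589]),([-.19,.223,-.416,.926],[.4779,.0007,.0874]),([-.214,.137,-.243,1.183],[.4727,-.0093,.1901]),([.51,.296,-.141,1.119],[.4372,.345,.1485]),
([.5,.402,-.347,.82],[.433,.3361,.0194]),([.506,.288,-.105,1.183],[.4328,.34,.1666]),([-.334,.17,-.18,1.253],[.4726,-.0732,.1986])]
A=[];b=[];lat=[]
for q,p in D:
    c,s=np.cos(q[0]),np.sin(q[0]);r=c*p[0]+s*p[1];lat.append(-s*p[0]+c*p[1])
    a1=q[1];a2=q[1]-q[2];a3=a2+q[3]-np.pi/2
    f=lambda a:(np.sin(a),np.cos(a))
    s1,c1=f(a1);s2,c2=f(a2);s3,c3=f(a3)
    # r=r0+L1 s1 + e c1... assume A along (sin,cos), B=(B1 along forearm cos, B2)
    A.append([1,0,s1,c2,s2, -s3]);b.append(r)
    A.append([0,1,c1,-s2,c2,-c3]);b.append(p[2])
A=np.array(A);b=np.array(b)
x,res,rk,sv=np.linalg.lstsq(A,b,rcond=None);print("r0 z0 L1 B1 B2 C",x.round(3),rk,sv.round(2),"err",np.abs(A@x-b).max());print("lat",np.round(lat,3))
E
```

```text
r0 z0 L1 B1 B2 C [-0.     0.128  0.585  0.398  0.03   0.397] 6 [7.41 5.33 0.52 0.45 0.4  0.03] err 0.00031661426412077365
lat [0.084 0.084 0.089 0.089 0.089 0.09  0.09  0.09  0.091 0.091 0.088 0.087
 0.088 0.086]
```

>>> {"fn": "move_arm", "kwargs": {
  "steps": [
    [0,-2,0,0],
    [0,-3,0,0],
    [0,-3,0,0],
    [0,-3,0,0],
    [0,-3,0,0],
    [0,-1,0,0]
  ],
  "claw": 1
}}

```text
time_s: 15.7
eef_pos: [0.4741, -0.0749, 0.3483]
tool_rot: [-0.496, -0.484, 0.493, 0.525]
contact_force: [0.7, -0.3, 0.4]
gripper_width: 0.0002
```

```bash
python3 - <<'E'
from h import *
info()
E
```

```text
t 15.7 p [ 0.4741 -0.0749  0.3483] yawx 87.4 ydir [-0.038  0.02  -0.999] q [-0.336  0.158  0.183  1.639  0.007 -0.292] F [ 0.7 -0.3  0.4] w 0.0002
```

>>> {"fn": "move_arm", "kwargs": {
  "steps": [
    [0,-4,0,0],
    [0,-4,0,0],
    [0,-4,0,0],
    [0,-4,0,0],
    [0,-4,0,0],
    [0,-4,0,0]
  ]
}}

```text
time_s: 16.2
eef_pos: [0.4708, -0.0783, 0.5]
tool_rot: [0.526, 0.499, -0.477, -0.496]
contact_force: [-0.2, -0.1, 0.3]
gripper_width: 0.0001
```

```bash
python3 - <<'E'
from h import *
info()
E
```

```text
t 16.2 p [ 0.4708 -0.0783  0.5   ] yawx 87.4 ydir [ 0.052 -0.009 -0.999] q [-0.346  0.17   0.598  1.947  0.009 -0.301] F [-0.2 -0.1  0.3] w 0.0001
```

>>> {"fn": "move_arm", "kwargs": {
  "steps": [
    [0,-4,0,0],
    [0,-4,0,0],
    [0,-4,0,0],
    [0,-4,0,0]
  ]
}}

```text
time_s: 16.53
eef_pos: [0.4425, -0.0716, 0.5539]
tool_rot: [0.563, 0.517, -0.456, -0.456]
contact_force: [-0.4, -0.2, 0.3]
gripper_width: 0.0006
```

```bash
python3 - <<'E'
from h import *
info()
E
```

```text
t 16.53 p [ 0.4425 -0.0716  0.5539] yawx 87.2 ydir [ 0.168 -0.049 -0.985] q [-0.356  0.08   0.633  1.948  0.012 -0.309] F [-0.4 -0.2  0.3] w 0.0006
```

>>> {"fn": "move_arm", "kwargs": {
  "steps": [
    [3.6,0,0,0],
    [3.6,0,0,0],
    [3.6,0,0,0],
    [3.6,0,0,0],
    [3.6,0,0,0],
    [1,-3,0,0],
    [0,-4,0,0],
    [0,-4,0,0],
    [0,-4,0,0]
  ]
}}

```text
time_s: 17.28
eef_pos: [0.4068, 0.1223, 0.6027]
tool_rot: [0.588, 0.549, -0.415, -0.424]
contact_force: [0.1, 0.2, -0.5]
gripper_width: 0.0002
```

```bash
python3 - <<'E'
from h import *
info()
E
```

```text
t 17.28 p [0.4068 0.1223 0.6027] yawx 87.0 ydir [ 0.294 -0.037 -0.955] q [ 0.151  0.022  0.689  1.948 -0.081  0.188] F [ 0.1  0.2 -0.5] w 0.0002
```

>>> {"fn": "move_arm", "kwargs": {
  "steps": [
    [0,-4,0,0],
    [0,-4,0,0],
    [0,-4,0,0],
    [0,-4,0,0],
    [0,-4,0,0],
    [0,-4,0,0]
  ]
}}

```text
time_s: 17.78
eef_pos: [0.3214, 0.1124, 0.6817]
tool_rot: [0.621, 0.596, -0.348, -0.371]
contact_force: [-0.8, 0.5, 1.0]
gripper_width: -0.0004
```

```bash
python3 - <<'E'
from h import *
info()
E
```

```text
t 17.78 p [0.3214 0.1124 0.6817] yawx 87.3 ydir [ 0.481 -0.013 -0.876] q [ 0.173 -0.147  0.724  1.948 -0.096  0.198] F [-0.8  0.5  1. ] w -0.0004
```

>>> {"fn": "move_arm", "kwargs": {
  "steps": [
    [0,-4,0,0],
    [0,-4,0,0],
    [0,-4,0,0]
  ]
}}

```text
time_s: 18.03
eef_pos: [0.2709, 0.1064, 0.715]
tool_rot: [0.635, 0.617, -0.313, -0.344]
contact_force: [0.6, 0.5, 0.4]
gripper_width: 0.0001
```

```bash
python3 - <<'E'
from h import *
st=np.array([.5515,-.039,-.043]);c,s=np.cos(st[2]),np.sin(st[2])
def w(x,y,z): return np.array([st[0]+c*x-s*y,st[1]+s*x+c*y,z])
p,R,o=pose();lip=w(.128,0,.11);print("lip",lip, "tilt",np.degrees(np.arccos(-R[2,1])))
info(lip);print(R.round(3))
# entry: back along the tool axis 20cm
e=lip-R[:,1]*.22;print("entry",e);info(e)
E
```

```text
lip [ 0.67938168 -0.0445023   0.11      ] tilt 34.60049373182916
t 18.03 p [0.2709 0.1064 0.715 ] yawx 87.6 ydir [ 0.568 -0.002 -0.823] q [ 0.206 -0.232  0.739  1.948 -0.118  0.22 ] F [0.6 0.5 0.4] w 0.0001
need cm tool: [-1.496e+01  7.303e+01 -2.000e-02]
[[ 0.042  0.568 -0.822]
 [ 0.999 -0.002  0.05 ]
 [ 0.027 -0.823 -0.567]]
entry [ 0.55445532 -0.04404907  0.29108892]
t 18.03 p [0.2709 0.1064 0.715 ] yawx 87.6 ydir [ 0.568 -0.002 -0.823] q [ 0.206 -0.232  0.739  1.948 -0.118  0.22 ] F [0.6 0.5 0.4] w 0.0001
need cm tool: [-1.496e+01  5.103e+01 -2.000e-02]
```

>>> {"fn": "move_arm", "kwargs": {
  "steps": [
    [-1.2,3,0,0],
    [-1.2,3.8,0,0],
    [-1.2,3.8,0,0],
    [-1.2,3.8,0,0],
    [-1.2,3.8,0,0],
    [-1.2,3.8,0,0],
    [-1.2,3.8,0,0],
    [-1.2,3.8,0,0],
    [-1.2,3.8,0,0],
    [-1.2,3.8,0,0],
    [-1.2,3,0,0],
    [-1,2,0,0]
  ]
}}

```text
time_s: 19.03
eef_pos: [0.4993, -0.0477, 0.3958]
tool_rot: [0.653, 0.627, -0.291, -0.309]
contact_force: [0.4, 0.7, -0.1]
gripper_width: -0.0002
```

```bash
python3 - <<'E'
from h import *
info([.679,-.0445,.11]);p,R,o=pose();print(np.degrees(np.arccos(-R[2,1])))
info([.554,-.044,.291])
E
```

```text
t 19.03 p [ 0.4993 -0.0477  0.3958] yawx 87.5 ydir [ 0.639 -0.022 -0.769] q [-0.402 -0.277 -0.319  0.869  0.232 -0.276] F [ 0.4  0.7 -0.1] w -0.0002
need cm tool: [ 0.88 33.46  4.48]
39.733397374431874
t 19.03 p [ 0.4993 -0.0477  0.3958] yawx 87.5 ydir [ 0.639 -0.022 -0.769] q [-0.402 -0.277 -0.319  0.869  0.232 -0.276] F [ 0.4  0.7 -0.1] w -0.0002
need cm tool: [ 0.53 11.55  2.51]
```

>>> {"fn": "move_arm", "kwargs": {
  "steps": [
    [0.3,0,1.8,0],
    [0.3,0,1.8,0],
    [0.2,2,0.8,0],
    [0,3.5,0,0],
    [0,3.5,0,0],
    [0,2,0,0],
    [0,0,0,0]
  ]
}}

```text
time_s: 19.62
eef_pos: [0.5318, -0.0519, 0.2876]
tool_rot: [0.663, 0.622, -0.287, -0.301]
contact_force: [-0.4, -0.1, -0.5]
gripper_width: 0.0001
```

```bash
python3 - <<'E'
from h import *
info([.679,-.0445,.115]);p,R,o=pose();print(np.degrees(np.arccos(-R[2,1])))
im,_=camera('scene');cv2.imwrite('pics/s7.png',im);crop(im,130,60,340,290,2.6,'pics/s7c.png')
E
```

```text
t 19.62 p [ 0.5318 -0.0519  0.2876] yawx 86.5 ydir [ 0.653 -0.045 -0.756] q [-0.361 -0.203 -0.56   0.521  0.19  -0.233] F [-0.4 -0.1 -0.5] w 0.0001
need cm tool: [ 1.75 22.63  0.23]
40.905328469691376
```

View pics/s7c.png

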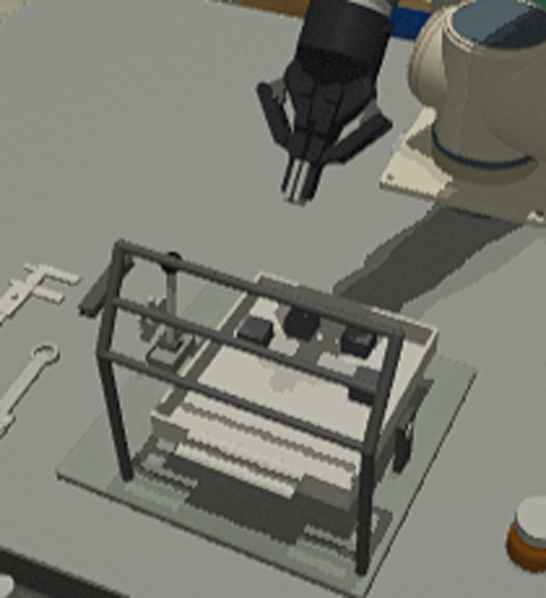

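>>> {"fn": "move_arm", "kwargs": {
  "steps": [
    [0.4,2,0,0],
    [0.4,3,0.1,0],
    [0.4,3,0.1,0],
    [0.4,3,0,0],
    [0,3,0,0],
    [0,2,0,0],
    [0,0,0,0]
  ]
}}

```text
time_s: 20.25
eef_pos: [0.6401, -0.0513, 0.1867]
tool_rot: [0.672, 0.622, -0.279, -0.287]
contact_force: [-0.6, -0.4, -1.7]
gripper_width: -0.0001
```

```bash
python3 - <<'E'
from h import *
info([.679,-.0445,.11]);p,R,o=pose();print(np.degrees(np.arccos(-R[2,1])),R.round(2))
wrist('pics/w8.png')
im,_=camera('scene');cv2.imwrite('pics/s8.png',im);crop(im,130,60,340,290,2.6,'pics/s8c.png')
E
```

```text
t 20.25 p [ 0.6401 -0.0513  0.1867] yawx 86.0 ydir [ 0.677 -0.06  -0.734] q [-0.266  0.069 -0.627  0.136  0.12  -0.157] F [-0.6 -0.4 -1.7] w -0.0001
need cm tool: [1.08 8.22 2.38]
42.79970118448916 [[ 0.07  0.68 -0.73]
 [ 1.   -0.06  0.04]
 [-0.02 -0.73 -0.68]]
```

View pics/s8c.png

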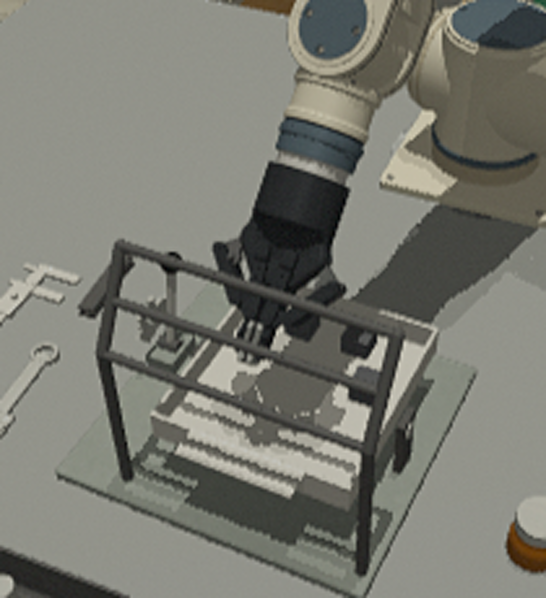

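View pics/w8.png

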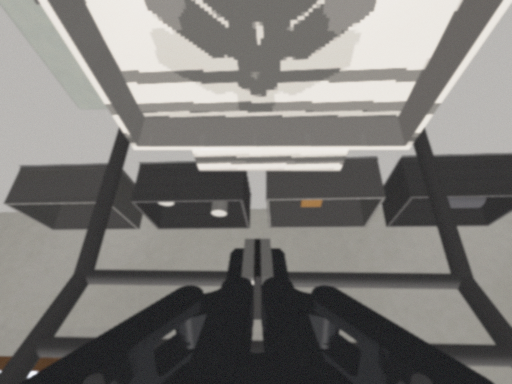

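>>> {"fn": "move_arm", "kwargs": {
  "steps": [
    [0.4,0,1.2,0],
    [0.4,0,1.2,0],
    [0.2,1,0.2,0],
    [0,1.5,0,0],
    [0,1,0,0],
    [0,0.5,0,0],
    [0,0,0,0]
  ]
}}

```text
time_s: 20.93
eef_pos: [0.6496, -0.0463, 0.1579]
tool_rot: [0.678, 0.624, -0.273, -0.278]
contact_force: [0.5, -0.2, -0.5]
gripper_width: 0.0
```

```bash
python3 - <<'E'
from h import *
info([.679,-.0445,.105]);p,R,o=pose();print(np.degrees(np.arccos(-R[2,1])))
st=np.array([.5515,-.039]);q=p[[0,2]]-[.5515,0];yd=R[[0,2],1];zd=R[[0,2],2]
for b in ((.135,.19),(.11,.233),(.085,.276)):
    v=np.array(b)-q;print(b,"along",v@yd,"perp",v@zd)
E
```

```text
t 20.93 p [ 0.6496 -0.0463  0.1579] yawx 85.8 ydir [ 0.694 -0.068 -0.717] q [-0.248  0.118 -0.684  0.003  0.105 -0.141] F [ 0.5 -0.2 -0.5] w 0.0
need cm tool: [0.52 5.82 1.59]
44.19613118728455
(0.135, 0.19) along 0.002561167701081058 perp -0.048808174545019685
(0.11, 0.233) along -0.04561359640689351 perp -0.060858162104829194
(0.085, 0.276) along -0.09378836051486807 perp -0.07290814966463871
```

>>> {"fn": "move_arm", "kwargs": {
  "steps": [
    [0.3,0,0.6,0],
    [0.3,0.8,0.6,0],
    [0,1.5,0.2,0],
    [0,1.5,0,0],
    [0,0.8,0,0],
    [0,0,0,0]
  ]
}}

```text
time_s: 21.43
eef_pos: [0.6721, -0.0426, 0.117]
tool_rot: [0.679, 0.624, -0.271, -0.276]
contact_force: [0.0, 1.1, -0.4]
gripper_width: 0.0
```

```bash
python3 - <<'E'
from h import *
info([.685,-.0445,.1]);p,R,o=pose();print(np.degrees(np.arccos(-R[2,1])),R.round(2))
wrist('pics/w9.png')
E
```

```text
t 21.43 p [ 0.6721 -0.0426  0.117 ] yawx 85.8 ydir [ 0.697 -0.069 -0.714] q [-0.228  0.212 -0.708 -0.121  0.091 -0.127] F [ 0.   1.1 -0.4] w 0.0
need cm tool: [-0.05  2.12  0.26]
44.45921548954735 [[ 0.07  0.7  -0.71]
 [ 1.   -0.07  0.04]
 [-0.02 -0.71 -0.7 ]]
```

View pics/w9.png

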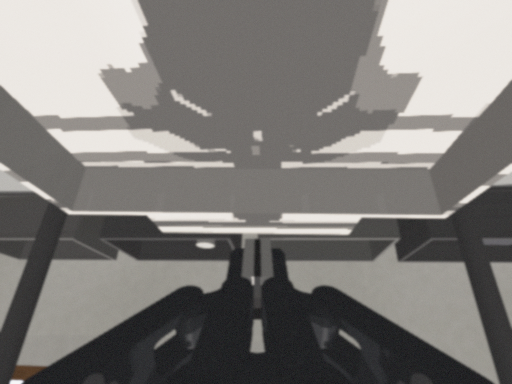

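>>> {"fn": "move_arm", "kwargs": {
  "steps": [
    [0,1,0,0],
    [0,0.9,0.4,0],
    [0,0.4,0.4,0],
    [0,0.4,0.4,0]
  ]
}}

```text
time_s: 21.82
eef_pos: [0.6851, -0.0439, 0.0933]
tool_rot: [0.68, 0.626, -0.269, -0.273]
contact_force: [-0.4, 1.9, 4.9]
gripper_width: -0.0001
```

```bash
python3 - <<'E'
from h import *
info([.685,-.0445,.06])
E
```

```text
t 21.82 p [ 0.6851 -0.0439  0.0933] yawx 85.8 ydir [ 0.704 -0.069 -0.707] q [-0.225  0.27  -0.722 -0.203  0.091 -0.125] F [-0.4  1.9  4.9] w -0.0001
need cm tool: [0.02 2.35 2.36]
```

Contact at about 5 N, as the task says to expect. Pushing on.

>>> {"fn": "move_arm", "kwargs": {
  "steps": [
    [0,0.5,0.5,0],
    [0,0.6,0.6,0],
    [0,0.6,0.6,0],
    [0,0.4,0.4,0]
  ]
}}

```text
time_s: 22.15
eef_pos: [0.6875, -0.044, 0.0653]
tool_rot: [0.68, 0.628, -0.266, -0.269]
contact_force: [-1.7, 0.8, 4.2]
gripper_width: -0.0001
```

```bash
python3 - <<'E'
from h import *
info([.685,-.0445,.06])
wrist('pics/w10.png')
im,_=camera('scene');cv2.imwrite('pics/s10.png',im);crop(im,130,60,340,290,2.6,'pics/s10c.png')
E
```

```text
t 22.15 p [ 0.6875 -0.044   0.0653] yawx 86.0 ydir [ 0.71  -0.067 -0.701] q [-0.226  0.324 -0.76  -0.304  0.094 -0.126] F [-1.7  0.8  4.2] w -0.0001
need cm tool: [-0.05  0.2   0.55]
```

View pics/w10.png

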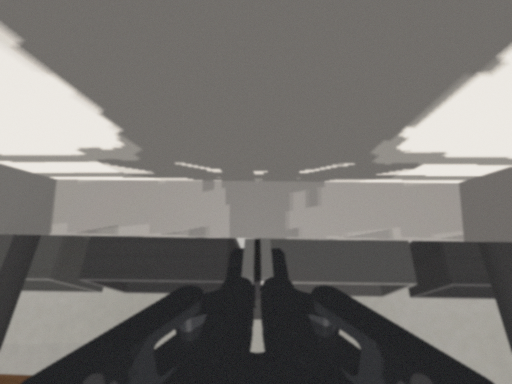

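View pics/s10c.png

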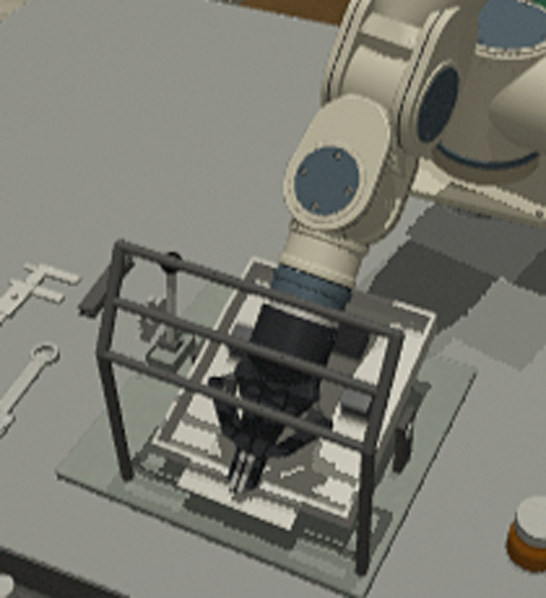

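>>> {"fn": "move_arm", "kwargs": {
  "steps": [
    [0,0.15,0.4,0],
    [0,0.2,0.3,0],
    [0,0.1,0.2,0],
    [0,0,0,0],
    [0,0,0,0]
  ]
}}

```text
time_s: 22.67
eef_pos: [0.6837, -0.0443, 0.0544]
tool_rot: [0.68, 0.627, -0.267, -0.27]
contact_force: [0.4, 0.6, 2.2]
gripper_width: 0.0001
```

```bash
python3 - <<'E'
from h import *
info([.685,-.0445,.048])
wrist('pics/w11.png')
E
```

```text
t 22.67 p [ 0.6837 -0.0443  0.0544] yawx 85.9 ydir [ 0.709 -0.068 -0.702] q [-0.228  0.34  -0.78  -0.337  0.095 -0.128] F [0.4 0.6 2.2] w 0.0001
need cm tool: [0.01 0.54 0.36]
```

View pics/w11.png

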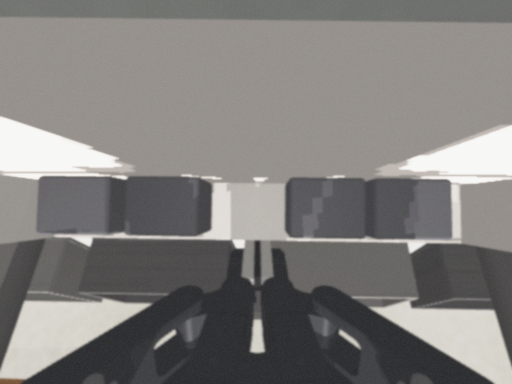

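>>> {"fn": "move_arm", "kwargs": {
  "steps": [
    [0,0.25,0.2,0],
    [0,0.25,0.2,0],
    [0,0.15,0.1,0],
    [0,0,0,0],
    [0,0,0,0]
  ]
}}

```text
time_s: 23.13
eef_pos: [0.6888, -0.0453, 0.0524]
tool_rot: [0.682, 0.629, -0.263, -0.265]
contact_force: [-0.2, -0.1, 0.1]
gripper_width: 0.0005
```

>>> {"fn": "move_arm", "kwargs": {
  "steps": [
    [0,-1,0,0],
    [0,-2,0,0],
    [0,-3,0,0],
    [0,-3,0,0],
    [0,-3,0,0],
    [0,-2,0,0]
  ]
}}

```text
time_s: 23.63
eef_pos: [0.581, -0.0347, 0.1467]
tool_rot: [0.68, 0.627, -0.267, -0.271]
contact_force: [-0.0, -0.4, -0.8]
gripper_width: 0.0001
```

```bash
python3 - <<'E'
from h import *
info();p,R,o=pose();print(np.degrees(np.arccos(-R[2,1])))
im,d,T=wrist('pics/w12.png')
im,_=camera('scene');cv2.imwrite('pics/s12.png',im);crop(im,130,60,340,290,2.6,'pics/s12c.png')
E
```

```text
t 23.63 p [ 0.581  -0.0347  0.1467] yawx 85.9 ydir [ 0.708 -0.068 -0.703] q [-0.266  0.021 -0.852 -0.086  0.121 -0.154] F [-0.  -0.4 -0.8] w 0.0001
45.32436979979598
```

View pics/w12.png

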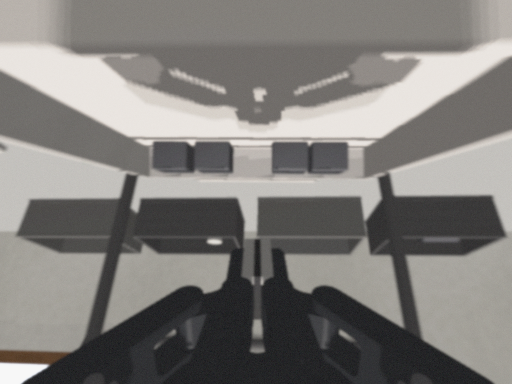

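View pics/s12c.png

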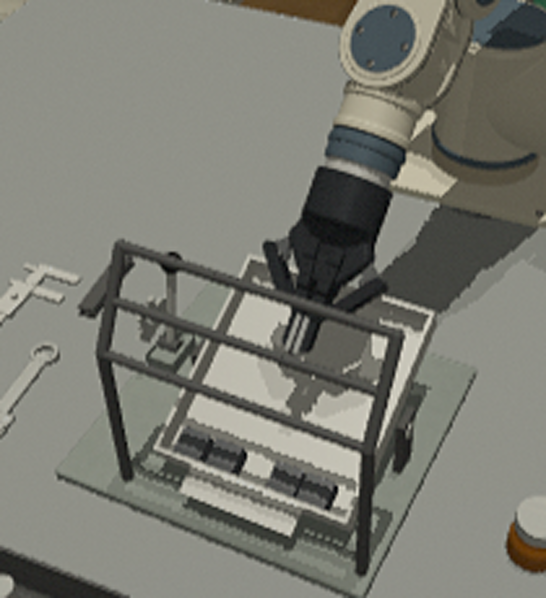

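```bash
python3 - <<'E'
from h import *
d=np.load('pics/w12.npy');T=np.load('pics/w12_T.npy');W=wcloud(T,d)
P=np.concatenate([W[100:128,150:210].reshape(-1,3),W[100:128,320:360].reshape(-1,3)])
# exclude outliers
c=np.median(P,0);
for _ in range(4):
    A=np.c_[P[:,:2],np.ones(len(P))];k=np.linalg.lstsq(A,P[:,2],rcond=None)[0];r=P[:,2]-A@k;P=P[np.abs(r)<max(.0015,2*r.std())]
print(k,"tilt",np.arctan(np.hypot(k[0],k[1])),len(P))
E
```

```text
[-0.42241944  0.01985138  0.30287537] tilt 0.40007840234542413 2787
```

>>> {"fn": "move_arm", "kwargs": {
  "steps": [
    [0,-2,-2,0],
    [0,-2.5,-2.5,0],
    [0,-2.5,-2.5,0],
    [0,-2,-2,0]
  ]
}}

```text
time_s: 24.07
eef_pos: [0.5763, -0.031, 0.2704]
tool_rot: [0.679, 0.625, -0.27, -0.276]
contact_force: [1.3, 0.8, 0.7]
gripper_width: 0.0002
```

```bash
python3 - <<'E'
from h import *
info();p,R,o=pose();print(np.degrees(np.arccos(-R[2,1])),R.round(3))
im,d=camera('top');cv2.imwrite('pics/t13.png',im);np.save('pics/t13.npy',d);crop(im,205,120,320,235,5,"pics/t13c.png")
im,d=camera('scene');cv2.imwrite('pics/s13.png',im);np.save('pics/s13.npy',d);crop(im,150,130,260,220,6,"pics/s13c.png")
E
```

```text
t 24.07 p [ 0.5763 -0.031   0.2704] yawx 85.8 ydir [ 0.699 -0.067 -0.712] q [-0.258 -0.136 -0.606  0.329  0.114 -0.148] F [1.3 0.8 0.7] w 0.0002
44.63443417506338 [[ 0.073  0.699 -0.711]
 [ 0.997 -0.067  0.036]
 [-0.022 -0.712 -0.702]]
```

View pics/t13c.png

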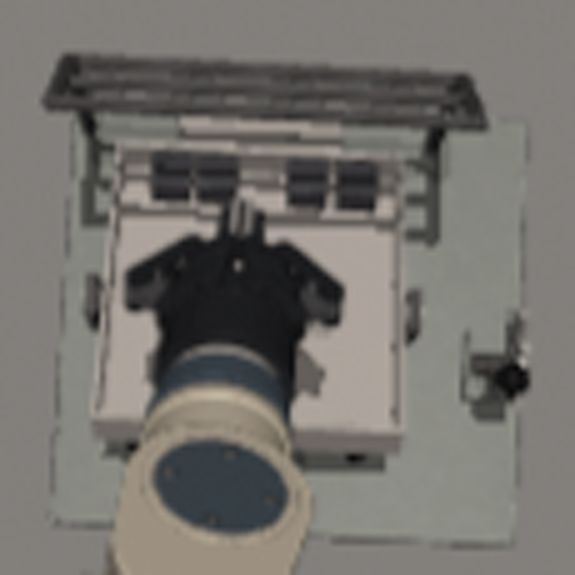

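View pics/s13c.png

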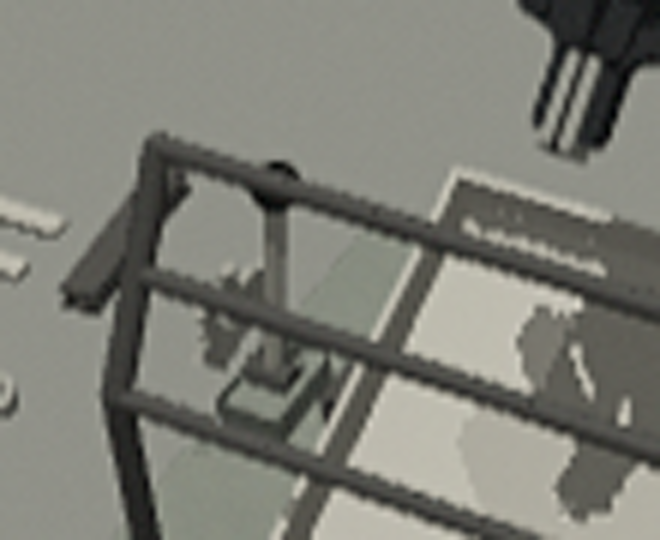

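```bash
python3 - <<'E'
from h import *
st=np.array([.5515,-.039,-.043]);c,s=np.cos(st[2]),np.sin(st[2])
def w(x,y,z): return np.array([st[0]+c*x-s*y,st[1]+s*x+c*y,z])
for th in (0,.1,.2,.3,.4,.5,.75):
    k=w(-.03+.105*np.sin(th-.5),-.175,.03+.105*np.cos(th-.5));print(th,k.round(4),proj("top",k).round(1),proj("scene",k).round(1))
# triangulate
def ray(n,u,v):
    a=pixz(n,u,v,.1);b=pixz(n,u,v,.15);return a,(b-a)/np.linalg.norm(b-a)
a,d1=ray("top",(512+.5)/5-.5+205,(379+.5)/5-.5+120);b,d2=ray("scene",(276+.5)/6-.5+150,(184+.5)/6-.5+130)
M=np.c_[d1,-d2];t=np.linalg.lstsq(M,b-a,rcond=None)[0];print("knob",(a+d1*t[0]).round(4),(b+d2*t[1]).round(4))
E
```

```text
0 [ 0.4637 -0.2104  0.1221] [305.4 203.4] [201.4 157. ]
0.1 [ 0.4732 -0.2108  0.1267] [305.7 200.5] [199.5 157.8]
0.2 [ 0.483  -0.2112  0.1303] [306.  197.5] [197.6 158.9]
0.3 [ 0.4932 -0.2117  0.1329] [306.2 194.4] [195.6 160.4]
0.4 [ 0.5035 -0.2121  0.1345] [306.4 191.2] [193.6 162.2]
0.5 [ 0.514  -0.2125  0.135 ] [306.5 188.1] [191.5 164.4]
0.75 [ 0.54   -0.2137  0.1317] [306.6 180.6] [186.6 171.1]
knob [ 0.4901 -0.2148  0.13  ] [ 0.4897 -0.2139  0.1298]
```

```bash
python3 - <<'E'
import numpy as np
from scipy.optimize import least_squares
x=[0,.128,.585,.398,.03,.397]
def fk(q): # q2,q3,q4
    a2=q[0]-q[1];a3=a2+q[2]-np.pi/2
    return np.array([x[2]*np.sin(q[0])+x[3]*np.cos(a2)+x[4]*np.sin(a2)-x[5]*np.sin(a3), x[1]+x[2]*np.cos(q[0])-x[3]*np.sin(a2)+x[4]*np.cos(a2)-x[5]*np.cos(a3),-a3])
for q,p,q1 in (([.021,-.852,-.086],[.581,-.0347,.1467],-.266),([-.136,-.606,.329],[.5763,-.031,.2704],-.258),([.34,-.78,-.337],[.6837,-.0443,.0544],-.228)):
    print(fk(q),np.cos(q1)*p[0]+np.sin(q1)*p[1],p[2])
for X in (.43,.45,.47,.49,.52):
  for t in (.7,.78):
    r=np.sqrt(X**2+.214**2-.087**2)
    s=least_squares(lambda q:fk(q)-[r,.12,t],[0,-.9,0]);print(X,t,s.x.round(3),s.cost)
E
```

```text
[0.57127046 0.14600476 0.78379633] 0.5696880291581335 0.1467
[0.56599301 0.26958293 0.77179633] 0.5651353064157403 0.2704
[0.67688838 0.05429461 0.78779633] 0.6760192364407686 0.0544
0.43 0.7 [-0.106 -0.98  -0.004] 1.2370731841065585e-19
0.43 0.78 [-0.105 -1.06  -0.164] 2.3918207544674997e-23
0.45 0.7 [-0.071 -0.952 -0.01 ] 1.5018688957242127e-22
0.45 0.78 [-0.07  -1.032 -0.171] 5.097278342637056e-21
0.47 0.7 [-0.038 -0.922 -0.014] 5.461937322282201e-28
0.47 0.78 [-0.036 -1.002 -0.175] 1.2784777647613142e-20
0.49 0.7 [-0.005 -0.892 -0.015] 7.551186125953474e-30
0.49 0.78 [-0.004 -0.971 -0.177] 1.0727224548660577e-20
0.52 0.7 [ 0.042 -0.843 -0.014] 4.839772587095704e-27
0.52 0.78 [ 0.043 -0.922 -0.175] 1.2371394906892559e-20
```

```bash
python3 - <<'E'
from h import *
info([.445,-.2143,.22])
E
```

```text
t 24.17 p [ 0.5785 -0.0315  0.2745] yawx 85.8 ydir [ 0.705 -0.068 -0.706] q [-0.258 -0.138 -0.602  0.326  0.114 -0.148] F [ 0.6  0.  -0. ] w 0.0
need cm tool: [-19.07  -4.32  12.64]
```

>>> {"fn": "move_arm", "kwargs": {
  "steps": [
    [-2,-0.6,1,0],
    [-2.7,-0.6,1.8,0],
    [-2.7,-0.6,1.8,0],
    [-2.7,-0.6,1.8,0],
    [-2.7,-0.6,1.8,0],
    [-2.7,-0.6,1.8,0],
    [-2,-0.4,1.4,0],
    [-1,0,0.5,0],
    [0,0,0,0]
  ]
}}

```text
time_s: 24.92
eef_pos: [0.4488, -0.2135, 0.2126]
tool_rot: [0.678, 0.628, -0.267, -0.274]
contact_force: [0.4, 0.3, -0.0]
gripper_width: -0.0002
```

```bash
python3 - <<'E'
from h import *
info([.45,-.2143,.12]);p,R,o=pose();print(np.degrees(np.arccos(-R[2,1])))
im,d,T=wrist('pics/w14.png')
E
```

```text
t 24.92 p [ 0.4488 -0.2135  0.2126] yawx 86.1 ydir [ 0.704 -0.061 -0.707] q [-0.954 -0.18  -0.768  0.409  0.57  -0.72 ] F [ 0.4  0.3 -0. ] w -0.0002
need cm tool: [0.09 6.64 6.46]
44.9913579767377
```

View pics/w14.png

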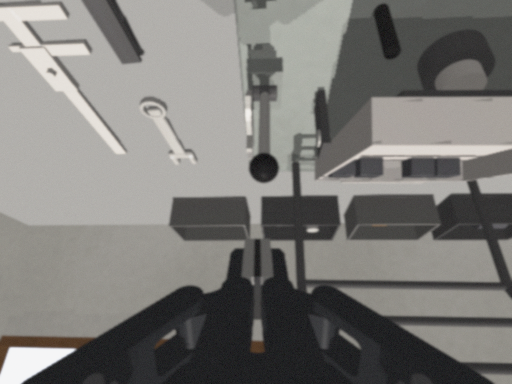

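```bash
python3 - <<'E'
from h import *
T=np.load('pics/w14_T.npy');print(wpixz(T,264,166,.13))
info([.45,-.2143,.12])
E
```

```text
[ 0.49154696 -0.21154349  0.13      ]
t 24.97 p [ 0.449  -0.2127  0.2127] yawx 86.1 ydir [ 0.704 -0.06  -0.707] q [-0.952 -0.18  -0.768  0.409  0.569 -0.718] F [ 0.1  0.4 -0.3] w 0.0002
need cm tool: [0.   6.63 6.47]
```

Knob at (0.491, -0.213, 0.130), which agrees with the earlier triangulation. Going down behind it.

>>> {"fn": "move_arm", "kwargs": {
  "steps": [
    [0,0.6,0.7,0],
    [0,1.2,1.3,0],
    [0,1.4,1.4,0],
    [0,1.4,1.4,0],
    [0,0.9,0.9,0],
    [0,0.4,0.4,0],
    [0,0,0,0]
  ]
}}

```text
time_s: 25.55
eef_pos: [0.4497, -0.2086, 0.1223]
tool_rot: [0.675, 0.63, -0.267, -0.275]
contact_force: [-0.5, 0.7, 1.0]
gripper_width: -0.0001
```

```bash
python3 - <<'E'
from h import *
info([.47,-.213,.12]);p,R,o=pose();print(np.degrees(np.arccos(-R[2,1])))
im,d,T=wrist('pics/w15.png')
im,d=camera('scene');cv2.imwrite('pics/s15.png',im);crop(im,140,100,280,220,5,"pics/s15c.png")
E
```

```text
t 25.55 p [ 0.4497 -0.2086  0.1223] yawx 86.3 ydir [ 0.703 -0.055 -0.709] q [-0.944 -0.046 -0.951  0.093  0.567 -0.715] F [-0.5  0.7  1. ] w -0.0001
need cm tool: [-0.3   1.61 -1.29]
44.868255471769466
```

View pics/s15c.png

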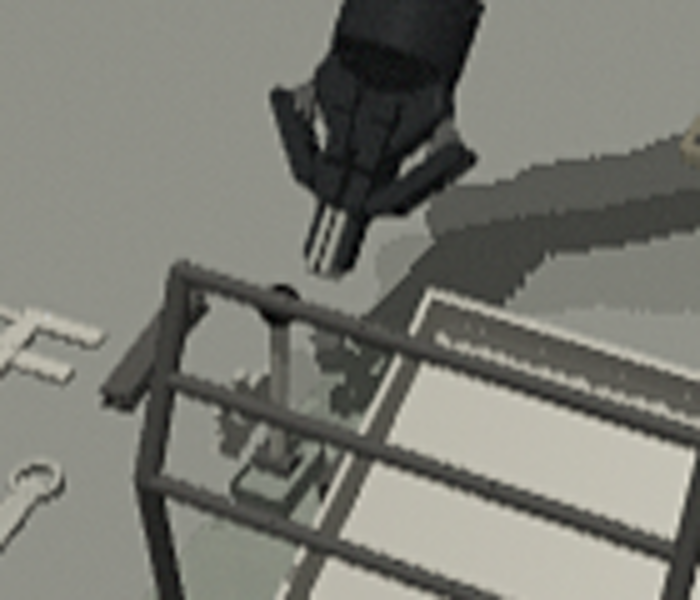

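View pics/w15.png

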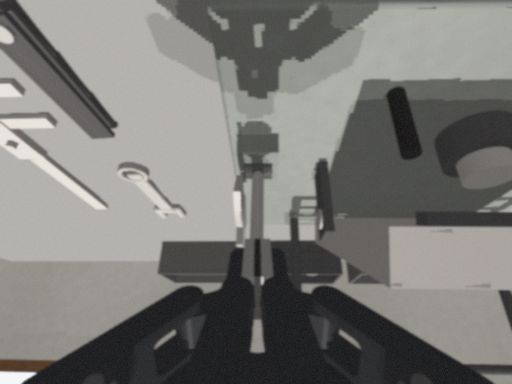

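>>> {"fn": "move_arm", "kwargs": {
  "steps": [
    [-0.4,0.3,-0.3,0],
    [-0.2,0.5,-0.5,0],
    [-0.1,0.5,-0.5,0],
    [0,0.5,-0.5,0],
    [0,0.5,-0.5,0],
    [0,0.5,-0.5,0]
  ]
}}

```text
time_s: 26.15
eef_pos: [0.4942, -0.2203, 0.1273]
tool_rot: [0.677, 0.63, -0.267, -0.272]
contact_force: [-2.7, 0.0, 1.9]
gripper_width: 0.0001
```

```bash
python3 - <<'E'
from h import *
info([.52,-.214,.12])
im,d,T=wrist('pics/w16.png')
im,d=camera('scene');cv2.imwrite('pics/s16.png',im);crop(im,140,100,280,220,5,"pics/s16c.png")
E
```

```text
t 26.15 p [ 0.4942 -0.2203  0.1273] yawx 86.3 ydir [ 0.707 -0.059 -0.705] q [-0.858  0.018 -0.885  0.044  0.519 -0.631] F [-2.7  0.   1.9] w 0.0001
need cm tool: [ 0.81  2.3  -1.28]
```

View pics/s16c.png

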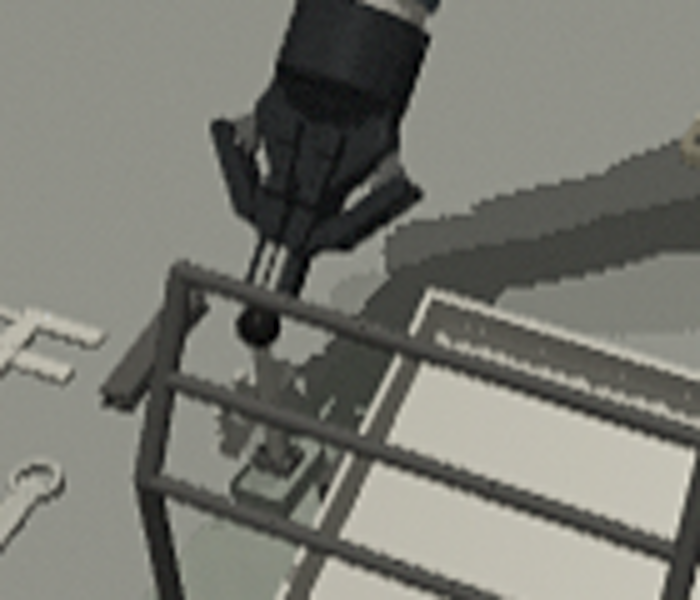

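>>> {"fn": "move_arm", "kwargs": {
  "steps": [
    [0.4,0.5,-0.2,0],
    [0.3,0.5,-0.2,0],
    [0,0.3,-0.3,0],
    [0,0.2,-0.2,0],
    [0,0,0,0]
  ]
}}

```text
time_s: 26.67
eef_pos: [0.513, -0.2132, 0.1216]
tool_rot: [0.676, 0.63, -0.268, -0.272]
contact_force: [-1.4, -1.3, 0.4]
gripper_width: -0.0002
```

```bash
python3 - <<'E'
from h import *
info([.521,-.214,.12])
im,d,T=wrist('pics/w17.png')
im,d=camera('scene');cv2.imwrite('pics/s17.png',im);crop(im,140,100,280,220,5,"pics/s17c.png")
E
```

```text
t 26.67 p [ 0.513  -0.2132  0.1216] yawx 86.4 ydir [ 0.706 -0.058 -0.706] q [-0.804  0.048 -0.878 -0.001  0.487 -0.583] F [-1.4 -1.3  0.4] w -0.0002
need cm tool: [-0.02  0.68 -0.45]
```

View pics/s17c.png

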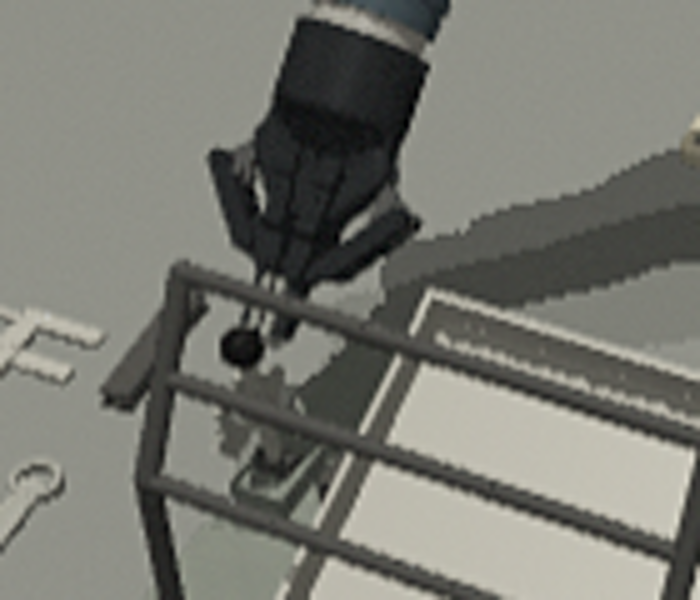

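View pics/w17.png

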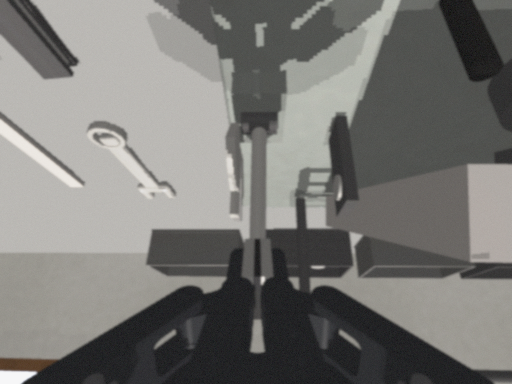

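>>> {"fn": "move_arm", "kwargs": {
  "steps": [
    [0,0.25,-0.2,0],
    [0,0.2,-0.2,0],
    [0,0,0,0],
    [0,0,0,0]
  ]
}}

```text
time_s: 27.1
eef_pos: [0.5187, -0.2134, 0.121]
tool_rot: [0.676, 0.63, -0.268, -0.273]
contact_force: [-0.1, -0.0, 0.5]
gripper_width: -0.0003
```

```bash
python3 - <<'E'
from h import *
info([.521,-.214,.12])
im,d=camera('scene');cv2.imwrite('pics/s18.png',im);crop(im,160,130,230,200,9,"pics/s18c.png")
E
```

```text
t 27.1 p [ 0.5187 -0.2134  0.121 ] yawx 86.4 ydir [ 0.706 -0.058 -0.706] q [-0.793  0.057 -0.871 -0.006  0.48  -0.572] F [-0.1 -0.   0.5] w -0.0003
need cm tool: [-0.05  0.24 -0.09]
```

View pics/s18c.png

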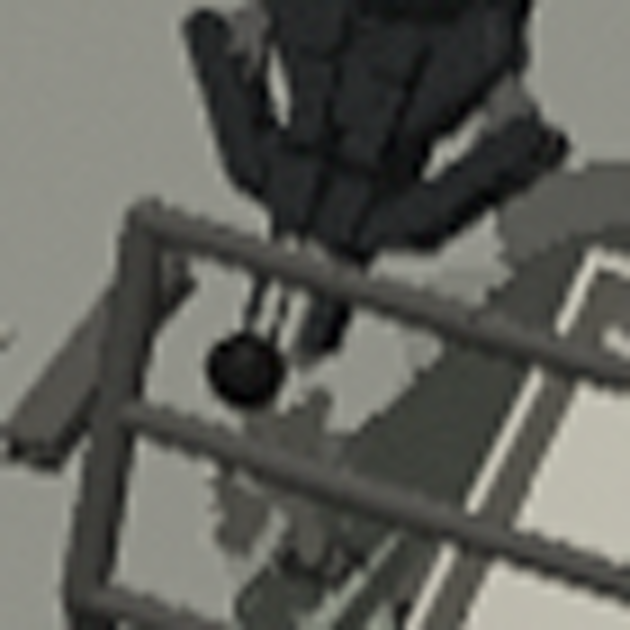

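>>> {"fn": "move_arm", "kwargs": {
  "steps": [
    [0,-0.7,0.5,0],
    [0,-1.2,0.8,0],
    [0,-2,0.5,0],
    [0,-3,0,0],
    [0,-3,0,0],
    [0,-2,0,0],
    [0,0,0,0]
  ]
}}

```text
time_s: 27.73
eef_pos: [0.4164, -0.2032, 0.1943]
tool_rot: [0.675, 0.631, -0.268, -0.273]
contact_force: [0.6, -0.8, 0.5]
gripper_width: -0.0002
```

```bash
python3 - <<'E'
from h import *
info([.521,-.214,.12])
im,d=camera('scene');cv2.imwrite('pics/s19.png',im);crop(im,160,130,230,200,9,"pics/s19c.png")
t,_=camera('top');cv2.imwrite('pics/t19.png',t);crop(t,275,160,325,215,11,"pics/t19c.png")
wrist('pics/w19.png')
st=np.array([.5515,-.039,-.043]);c,s=np.cos(st[2]),np.sin(st[2])
def w(x,y,z): return np.array([st[0]+c*x-s*y,st[1]+s*x+c*y,z])
for th in (.65,.7,.75,.8,.85):
    k=w(-.03+.105*np.sin(th-.5),-.175,.03+.105*np.cos(th-.5));print(th,((proj("top",k)-[275,160]+.5)*11).round(0),((proj("scene",k)-[160,130]+.5)*9).round(0))
E
```

```text
t 27.73 p [ 0.4164 -0.2032  0.1943] yawx 86.5 ydir [ 0.706 -0.055 -0.707] q [-1.034 -0.215 -0.837  0.426  0.617 -0.811] F [ 0.6 -0.8  0.5] w -0.0002
need cm tool: [-0.32 12.69 -2.16]
0.65 [353. 264.] [261. 348.]
0.7 [353. 248.] [252. 361.]
0.75 [353. 232.] [244. 375.]
0.8 [352. 217.] [235. 389.]
0.85 [352. 201.] [227. 403.]
```

View pics/s19c.png

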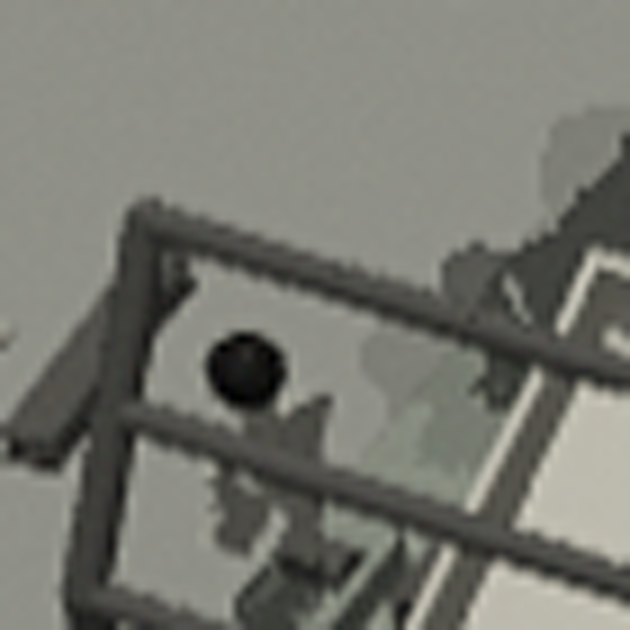

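View pics/t19c.png

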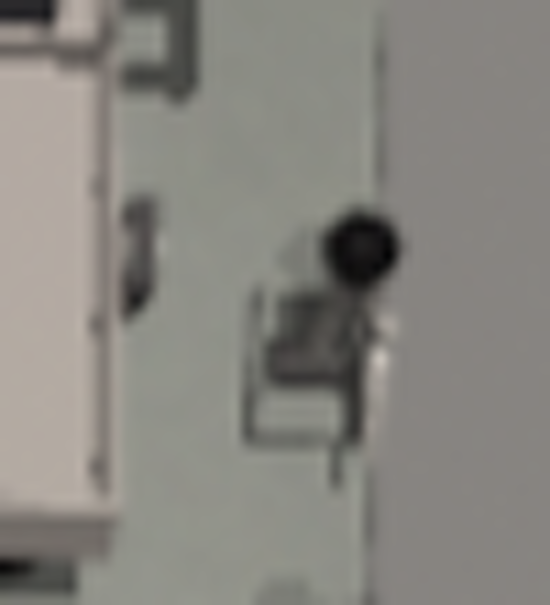

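View pics/w19.png

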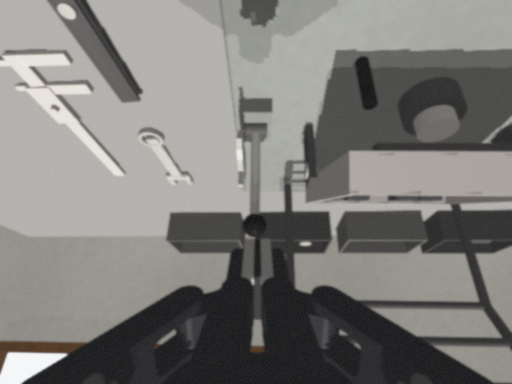

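```bash
python3 - <<'E'
from h import *
im=cv2.imread('pics/s19.png');crop(im,170,150,205,205,14,"pics/s19d.png")
st=np.array([.5515,-.039,-.043]);c,s=np.cos(st[2]),np.sin(st[2])
def w(x,y,z): return np.array([st[0]+c*x-s*y,st[1]+s*x+c*y,z])
for th in np.arange(.2,1.4,.1):
    o=[]
    for r in(.054,.068):
        k=w(-.03+r*np.sin(th-.5),-.189,.03+r*np.cos(th-.5));o.append(((proj("scene",k)-[170,150]+.5)*14).round(0))
    k=w(-.03+.09*np.sin(th-.5),-.175,.03+.09*np.cos(th-.5))
    print(round(th,2),*o)
print("pivot",((proj("scene",w(-.03,-.189,.03))-[170,150]+.5)*14).round(0))
T=np.load('pics/w19_T.npy');print("wrist knob at z=.132",wpixz(T,255,224,.132))
def ray(n,u,v):
    a=pixz(n,u,v,.1);b=pixz(n,u,v,.15);return a,(b-a)/np.linalg.norm(b-a)
a,d1=ray("top",(362+.5)/11-.5+275,(248+.5)/11-.5+160);b,d2=ray("scene",(246+.5)/9-.5+160,(371+.5)/9-.5+130)
M=np.c_[d1,-d2];t=np.linalg.lstsq(M,b-a,rcond=None)[0];print("knob",(a+d1*t[0]).round(4),(b+d2*t[1]).round(4))
E
```

```text
0.2 [317. 341.] [321. 279.]
0.3 [303. 352.] [303. 292.]
0.4 [288. 365.] [285. 309.]
0.5 [274. 381.] [267. 329.]
0.6 [260. 399.] [249. 351.]
0.7 [246. 418.] [231. 376.]
0.8 [233. 440.] [214. 403.]
0.9 [221. 462.] [198. 432.]
1.0 [209. 486.] [183. 463.]
1.1 [198. 511.] [170. 495.]
1.2 [188. 537.] [157. 527.]
1.3 [180. 563.] [146. 561.]
pivot [302. 572.]
wrist knob at z=.132 [ 0.53188898 -0.21269364  0.132     ]
knob [ 0.5354 -0.2172  0.1283] [ 0.5349 -0.216   0.128 ]
```

View pics/s19d.png

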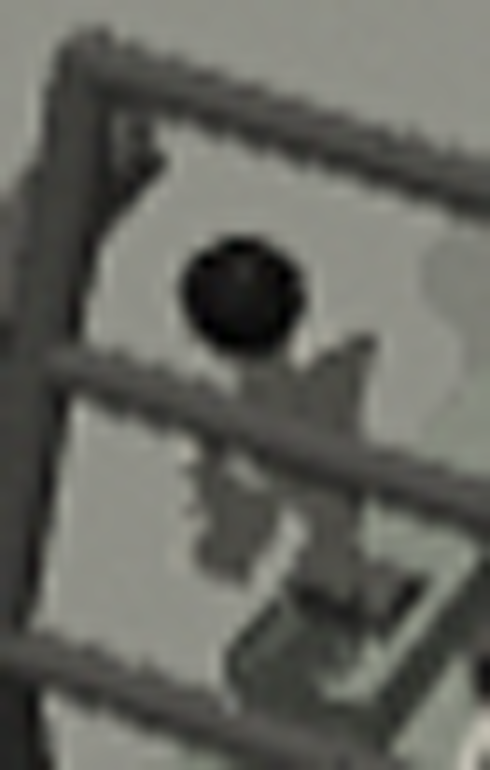

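```bash
python3 - <<'E'
from h import *
im=cv2.imread('pics/w19.png');crop(im,215,80,305,250,4.5,"pics/w19c.png") if False else crop(im,215,85,300,245,3.7,"pics/w19c.png")
im=cv2.imread('pics/w17.png');crop(im,200,60,300,250,3.1,"pics/w17c.png")
E
```

```text
(no output)
```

View pics/w19c.png

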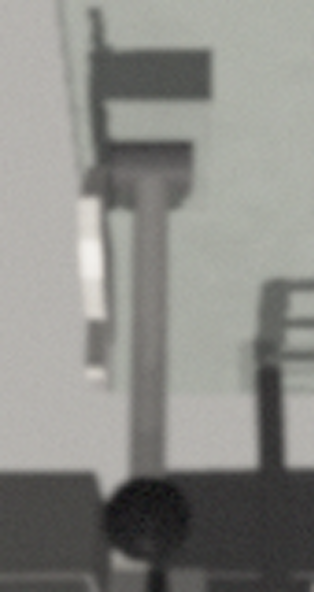

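View pics/w17c.png

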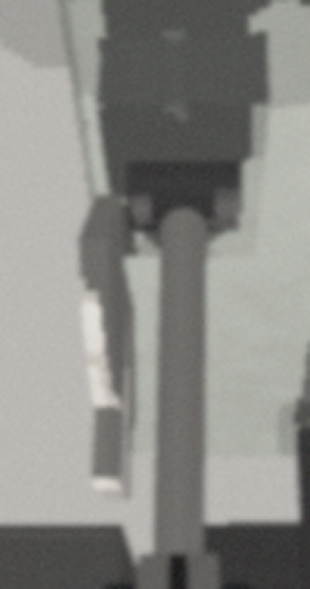

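>>> {"fn": "move_arm", "kwargs": {
  "steps": [
    [-2.5,-1,0,0],
    [-2.5,-1,0,-0.12],
    [0,0,0,-0.125],
    [0,0,0,-0.125],
    [0,0,0,-0.125],
    [0,0,0,-0.125],
    [0,0,0,-0.125],
    [0,0,0,-0.125],
    [0,0,0,-0.125],
    [0,0,0,-0.125],
    [0,0,0,-0.125],
    [0,0,0,-0.125]
  ]
}}

```text
time_s: 28.88
eef_pos: [0.4049, -0.2495, 0.1903]
tool_rot: [0.346, 0.671, -0.629, 0.185]
contact_force: [-0.1, -0.4, 0.2]
gripper_width: -0.0
```

```bash
python3 - <<'E'
from h import *
info()
im,d,T=wrist('pics/w20.png');print(T[:3,3],T[:3,2])
E
```

```text
t 28.88 p [ 0.4049 -0.2495  0.1903] yawx 161.5 ydir [ 0.697 -0.031 -0.716] q [-1.149 -0.135 -0.769  0.524  0.673 -2.328] F [-0.1 -0.4  0.2] w -0.0
[ 0.29045067 -0.32505337  0.27955472] [ 0.72079211  0.28409395 -0.63225735]
```

View pics/w20.png

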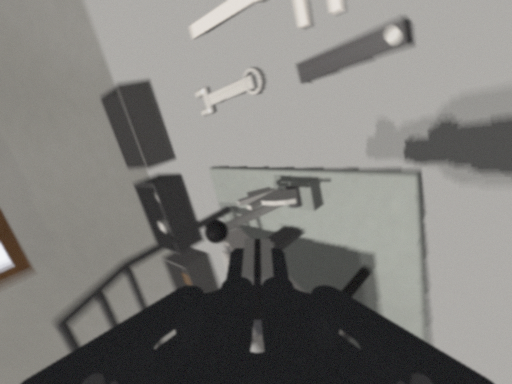

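```bash
python3 - <<'E'
from h import *
im=cv2.imread('pics/w20.png');T=np.load('pics/w20_T.npy')
crop(im,200,165,330,255,6,"pics/w20c.png")
K=camera_model('wrist')['camera_matrix'];Ti=np.linalg.inv(T)
def pj(p):
    c=Ti@np.append(p,1);q=K@c[:3];return ((q[:2]/q[2]-[200,165]+.5)*6).round(0)
st=np.array([.5515,-.039,-.043]);c,s=np.cos(st[2]),np.sin(st[2])
def w(x,y,z): return np.array([st[0]+c*x-s*y,st[1]+s*x+c*y,z])
print("pivot",pj(w(-.03,-.175,.03)))
for th in (.55,.6,.65,.7,.75,.8,.85,.9,.95): print(th,"knob",pj(w(-.03+.105*np.sin(th-.5),-.175,.03+.105*np.cos(th-.5))),"q68",pj(w(-.03+.068*np.sin(th-.5),-.189,.03+.068*np.cos(th-.5))),"q54",pj(w(-.03+.054*np.sin(th-.5),-.189,.03+.054*np.cos(th-.5))))
for xy in ((-.16,-.2),(-.16,.14)): print("plate",pj(w(*xy,.012)))
E
```

```text
pivot [559. 190.]
0.55 knob [141. 426.] q68 [290. 259.] q54 [349. 228.]
0.6 knob [123. 419.] q68 [278. 256.] q54 [339. 226.]
0.65 knob [107. 411.] q68 [267. 253.] q54 [330. 224.]
0.7 knob [ 92. 403.] q68 [256. 249.] q54 [321. 221.]
0.75 knob [ 80. 395.] q68 [247. 245.] q54 [313. 218.]
0.8 knob [ 69. 386.] q68 [239. 241.] q54 [306. 215.]
0.85 knob [ 59. 377.] q68 [231. 237.] q54 [300. 212.]
0.9 knob [ 52. 368.] q68 [225. 232.] q54 [295. 209.]
0.95 knob [ 46. 358.] q68 [220. 228.] q54 [290. 205.]
plate [1297.   72.]
plate [1351. 1618.]
```

View pics/w20c.png

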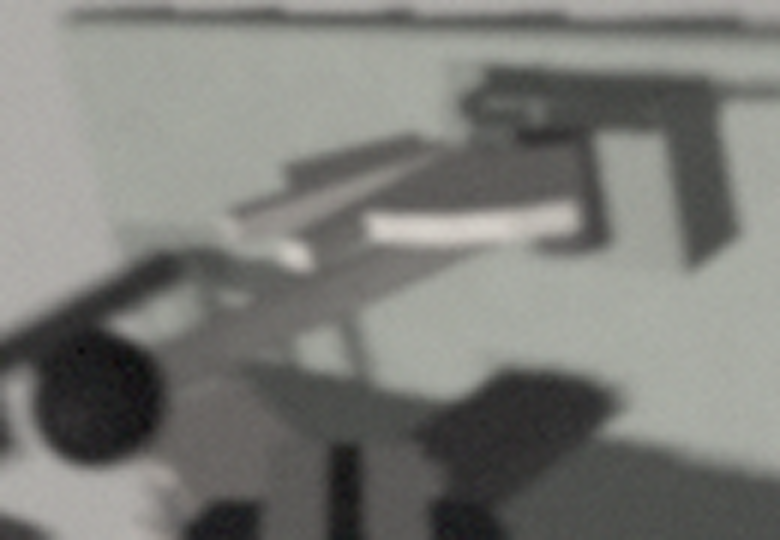

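Horn tips are at (297,252) and (232,215) and the knob is at (98,397) in the crop. The views put the lever between 0.69 and 0.735, in the notch but on the low side, so I'll nudge it about 4–5 mm further.

>>> {"fn": "move_arm", "kwargs": {
  "steps": [
    [0,0,0,0.125],
    [0,0,0,0.125],
    [0,0,0,0.125],
    [0,0,0,0.125],
    [0,0,0,0.125],
    [0,0,0,0.125],
    [0,0,0,0.125],
    [0,0,0,0.125],
    [0,0,0,0.125],
    [0,0,0,0.125],
    [0,0,0,0.1],
    [0,0,0,0]
  ]
}}

```text
time_s: 29.93
eef_pos: [0.4091, -0.2449, 0.1757]
tool_rot: [0.658, 0.642, -0.269, -0.287]
contact_force: [0.3, 0.4, 0.4]
gripper_width: -0.0001
```

```bash
python3 - <<'E'
from h import *
info([.48,-.2135,.121]);p,R,o=pose();print(np.degrees(np.arccos(-R[2,1])))
E
```

```text
t 29.93 p [ 0.4091 -0.2449  0.1757] yawx 88.3 ydir [ 0.69  -0.01  -0.724] q [-1.132 -0.107 -0.782  0.5    0.669 -0.957] F [0.3 0.4 0.4] w -0.0001
need cm tool: [ 3.28  8.82 -1.25]
43.64116953745277
```

>>> {"fn": "move_arm", "kwargs": {
  "steps": [
    [0.6,1.2,-0.2,0],
    [0.8,1.8,-0.3,0],
    [0.8,1.8,-0.3,0],
    [0.7,1.8,-0.3,0],
    [0.3,1.3,-0.1,0],
    [0,0.5,0,0],
    [0,0,0,0]
  ]
}}

```text
time_s: 30.52
eef_pos: [0.4809, -0.2116, 0.1171]
tool_rot: [0.655, 0.644, -0.272, -0.287]
contact_force: [-0.3, 0.2, -0.6]
gripper_width: 0.0002
```

```bash
python3 - <<'E'
from h import *
info([.515,-.2135,.121])
E
```

```text
t 30.52 p [ 0.4809 -0.2116  0.1171] yawx 88.7 ydir [ 0.688 -0.006 -0.726] q [-0.888  0.025 -0.876  0.126  0.558 -0.7  ] F [-0.3  0.2 -0.6] w 0.0002
need cm tool: [-0.1   2.06 -2.75]
```

>>> {"fn": "move_arm", "kwargs": {
  "steps": [
    [-0.05,0.6,-0.7,0],
    [-0.05,0.6,-0.8,0],
    [0,0.5,-0.6,0],
    [0,0.2,-0.3,0],
    [0,0,0,0],
    [0,0,0,0]
  ]
}}

```text
time_s: 31.02
eef_pos: [0.5148, -0.2153, 0.1212]
tool_rot: [0.656, 0.644, -0.272, -0.286]
contact_force: [0.4, -0.8, -0.2]
gripper_width: 0.0002
```

```bash
python3 - <<'E'
from h import *
info([.5235,-.2135,.121])
E
```

```text
t 31.02 p [ 0.5148 -0.2153  0.1212] yawx 88.7 ydir [ 0.688 -0.007 -0.725] q [-0.822  0.066 -0.824  0.103  0.523 -0.636] F [ 0.4 -0.8 -0.2] w 0.0002
need cm tool: [ 0.2   0.61 -0.61]
```

>>> {"fn": "move_arm", "kwargs": {
  "steps": [
    [0.1,0.25,-0.25,0],
    [0,0.2,-0.2,0],
    [0,0.15,-0.15,0],
    [0,0,0,0],
    [0,0,0,0]
  ]
}}

```text
time_s: 31.43
eef_pos: [0.5229, -0.2145, 0.1207]
tool_rot: [0.656, 0.643, -0.272, -0.287]
contact_force: [-0.8, -0.8, -0.9]
gripper_width: 0.0
```

```bash
python3 - <<'E'
from h import *
info([.5235,-.2135,.121])
im,d=camera('scene');cv2.imwrite('pics/s21.png',im);crop(im,160,130,230,200,9,"pics/s21c.png")
E
```

```text
t 31.43 p [ 0.5229 -0.2145  0.1207] yawx 88.6 ydir [ 0.687 -0.009 -0.726] q [-0.804  0.076 -0.814  0.093  0.511 -0.617] F [-0.8 -0.8 -0.9] w 0.0
need cm tool: [ 0.11  0.02 -0.06]
```

View pics/s21c.png

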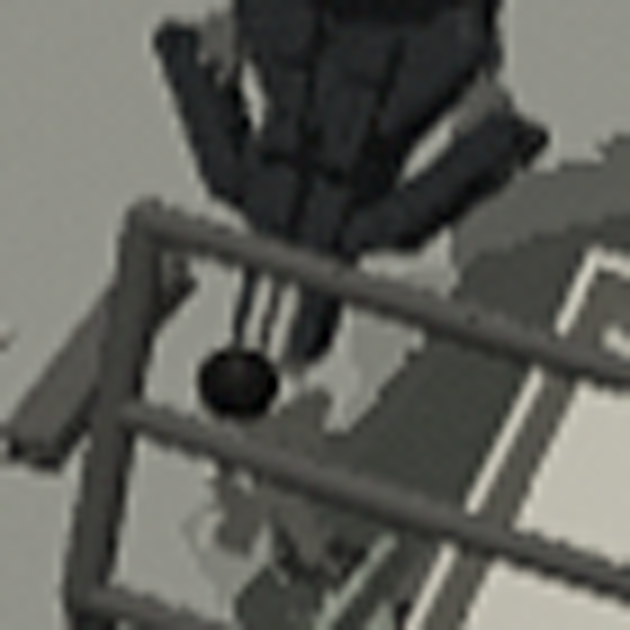

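>>> {"fn": "move_arm", "kwargs": {
  "steps": [
    [0,-0.7,0.6,0],
    [0,-1.2,0.9,0],
    [0,-2,0.5,0],
    [0,-3,0,0],
    [0,-3,0,0],
    [0,-3,0,0],
    [0,-2,0,0],
    [0,0,0,0]
  ]
}}

```text
time_s: 32.15
eef_pos: [0.3986, -0.2089, 0.2183]
tool_rot: [0.654, 0.645, -0.272, -0.287]
contact_force: [0.9, -1.0, -0.1]
gripper_width: -0.0
```

```bash
python3 - <<'E'
from h import *
info()
im,d=camera('scene');cv2.imwrite('pics/s22.png',im);crop(im,160,130,230,200,8,"pics/s22c.png")
t,_=camera('top');cv2.imwrite('pics/t22.png',t);crop(t,275,160,325,215,10,"pics/t22c.png")
st=np.array([.5515,-.039,-.043]);c,s=np.cos(st[2]),np.sin(st[2])
def w(x,y,z): return np.array([st[0]+c*x-s*y,st[1]+s*x+c*y,z])
for th in (.65,.7,.75,.8,.85):
    k=w(-.03+.105*np.sin(th-.5),-.175,.03+.105*np.cos(th-.5));print(th,((proj("top",k)-[275,160]+.5)*10).round(0),((proj("scene",k)-[160,130]+.5)*8).round(0))
E
```

```text
t 32.15 p [ 0.3986 -0.2089  0.2183] yawx 88.8 ydir [ 0.688 -0.004 -0.726] q [-1.112 -0.22  -0.74   0.649  0.662 -0.946] F [ 0.9 -1.  -0.1] w -0.0
0.65 [321. 240.] [232. 310.]
0.7 [321. 226.] [224. 321.]
0.75 [321. 211.] [217. 333.]
0.8 [320. 197.] [209. 346.]
0.85 [320. 183.] [202. 359.]
```

View pics/s22c.png

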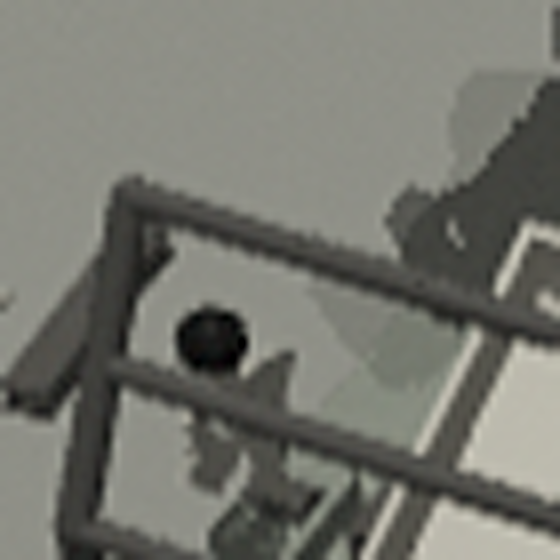

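View pics/t22c.png

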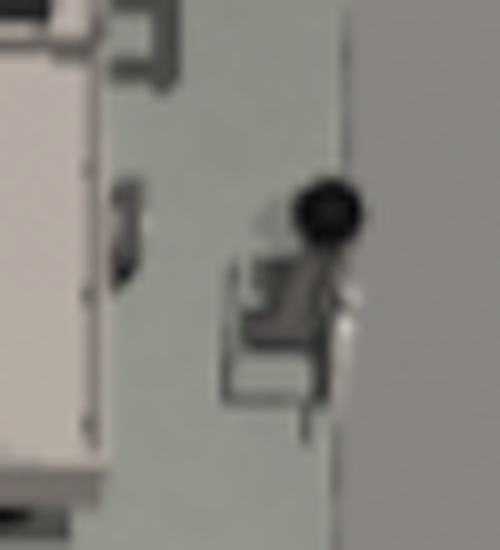

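View pics/t22.png

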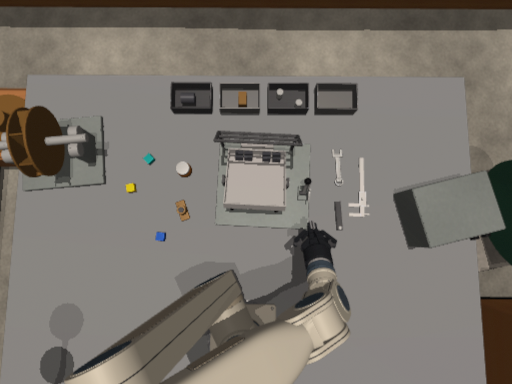

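View pics/s22.png

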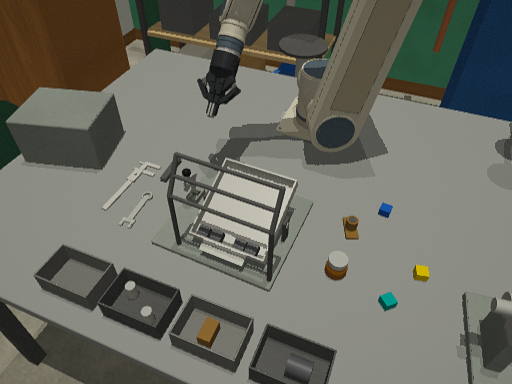

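The top view reads the lever at about 0.75 and the scene view about 0.78. The flap is tipped with all four slugs at its far end, and the bystanders haven't moved. Handing in.

```bash
python3 -c "
from rig import manip
print(manip.hand_in())"
```

```text
the job is handed in; nothing more can be done
None
```

The job is done and handed in at about 32 s of the 67 s allowed; no verdict was reported.

- **Slugs:** I laid the two stray grey slugs flat on the flap's near half, beside the two already there, with the flap still shut. I left the blue, teal and yellow look-alikes alone.
- **Flap:** With the tool tilted about 45° under the guard, I pushed the lip down; the contact force I read was 2–5 N. All four slugs slid to the far end. With the hand withdrawn, the depth image gave a tilt of 0.400 rad, fully tipped.
- **Lever:** After the first push the views disagreed, between 0.69 and 0.735 rad, low but still within 0.10 of the notch at 0.75. I nudged it about 4 mm further and let go. The last check read about 0.75 in the top view and 0.78 in the scene view.
- **Rest of the scene:** The last pictures show the other things on the counter where they were, and the robot touching nothing.

The tilt sat at the top of the suggested 30–45° range, briefly reading just over 45°. The move commands can't set a tilt directly, so I got it by running wrist joint 4 up against its range limit (1.948 of 1.95) while lifting.

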